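# Release a trimmed photo panel from the clamp arm of a trimmer and slide it into its case

### The arm

A 6-joint arm with a two-finger parallel gripper is mounted at the origin on the work surface. World frame = base frame: x ahead of the robot, y to its left, z up, the work surface at z = 0. Lengths are in m, angles in rad, forces in N, time in s.
With the tool pointing down it reaches from about 0.275 to 0.725 m from the base axis. Payload 5.6 kg.
Tool frame: the origin (TCP) lies between the finger pads; the fingertips stand env.tips_ahead ahead of it and the grasp point (between the pads) lies 3 mm ahead of it (env.tips_ahead is the distance from the TCP to the fingertips, in m); y points along the fingers, z is the direction in which the jaws open and shut, and the axes are right-handed (so a half turn about y gives the same grasp; the last joint's range is limited). The gripper opens to 85 mm and grips with 20 to 120 N. Pads are 22 mm wide; open, the fingers measure 114 mm over their backs; the gripper's body (76 mm by 85 mm) begins 54 mm behind the grasp point. The pads swing forward as they close: fully open they stand 13 mm farther back than shut.
Start: joints at [1.404, 0.255, 0.108, 0, -1.424, -0.285], TCP at [0.24, 0.495, 0.253] pointing down, gripper open.
Joint ranges: [-2.95, 2.95], [-1.21, 1.97], [-1.09, 1.5], [-2.87, 1.71], [-2.94, -0.07], [-3.05, 3.05]. Speed limits (rad/s): [2.57, 2.57, 3.14, 3.14, 3.14, 3.14].

### API

Orientations are given as a unit quaternion [x, y, z, w].
In Python, from bench import env, cams, job gives the robot as it stands.
- The arm moves only by the tool send_rows, never from a script. Its argument "moves" is one flat list of numbers, 7 for each row, row after row: the opening, from 0 (shut) to 1 (fully open), then the shift along the tool's x, y, z in units of 40 mm (1.0 is 40 mm), then the turn, a rotation vector about the tool's x, y, z in units of 6 degrees (1.0 is 6 degrees). In form: [claw, x, y, z, wx, wy, wz, claw, x, y, z, wx, wy, wz, ...]. A call has 1 to 5 rows; each row shifts and turns the commanded pose from where the row before left it, along the tool's axes as they then stand; what a row does not reach is not made up. A row lasts 1/12 s, in which the tool goes at most 41.7 mm and 7.16 degrees, less where a joint would pass 70% of its speed; a pose out of reach is approached as far as the arm can. A call is refused whole if a number of a shift passes 1 or a number of a turn 1, either way. A call with a gripper value outside its range is refused whole. The fingers move at their own pace and stop on an object; "grip_force" is the grip in N (left out, the last holds). Time passes only in rows, so rows that do not move let the fingers close. It gives the time, the measured TCP pose, the force and the opening at its end, in the units of the state.
- env.state(): the state, without advancing time (a new reading comes with each control period).
- cams.snapshot(name): name is "scene" or "side" or "wrist"; returns the picture (480x640x3 uint8, red, green, blue); there is no depth.
- cams.calibration(name): a dict with "intrinsics" (3x3 intrinsics, pixels), "xyz" and "rotation" of the camera in the world; the wrist camera has in their place "hand_eye" (4x4, takes a point from camera to tool coordinates, whose origin is the TCP and whose axes are the tool frame's). Camera axes: x right, y down, z forward; pixel columns grow to the right and rows downward; lengths in m; the calibration is good to about 2 mm. A picture is of the moment at which its call begins: read the wrist's pose just before it. calibration takes no time and is no camera call.
- job.close_job(): hands the job in, once; it reports no verdict.
Trained networks look in the newest picture that a camera, given by its name, has taken for a name from the list of things; names that differ only in an ending like _2 or _b are one class to them, and where a whole thing is asked for, a point or a joint stands for the part that bears it (a point fixed in the world has none). Each returns a list of dicts, best first, with "confidence" (0 to 1); they miss things now and then, are a little off and sometimes report something else, mostly with a low value. They report only what shows in the picture. A call takes as long as a camera call. They do not tell look-alikes from the thing itself.
- cams.find_in(camera, target): "box" ([left, top, width, height] in pixels, round what is visible of it).
- cams.mark_of(camera, target): "xy" ([column, row] in pixels: a listed point, or the origin of a listed thing).
The state is a dict: "clock": time; "joints": joint angles; "joint_velocities": joint speeds; "joint_torque": joint torques, N m; "tcp_pos": TCP position; "orientation": TCP orientation; "ft_force": force on the tool from outside, world axes, zero at the start; "ft_torque": the same for the moment, N m; "finger_gap": opening from 0.0 (shut) to 1.0 (fully open).
Only numpy, scipy, OpenCV 4.12 (cv2) and the standard library are available. Lean on these libraries where they do the work, as an engineer would, in place of code of your own. Each camera call takes 0.05 s, during which the arm holds its last target.

### The job

The trimmed photo panel is still held under the hinged clamp arm of the board trimmer; put it away in the flat blue case that stands against the trimmer. Open the case lid right back to its stop and swing the clamp arm up until it leans back on its stop, leaving the panel where it lies, then slide the panel (do not lift it) out from under where the arm was, across the trimmer's board and over its edge into the case so that it lies flat on the case floor. Finally swing the clamp arm back down onto the empty board, leave the lid open, and disturb nothing else on the table.

Things in the scene. Friction and masses are not known exactly. Their poses are not given: they have to be found in the camera images.
- trimmer: White board trimmer, fixed. Origin on the table; x points to the arm's hinge end, y to the case, z up. Board: x -85 to +120, y -130 to +95 mm, flat top 30 mm above the table. A fence 6 mm high runs along y, near face at x +76. The lowered clamp arm lies along x and covers y -82 to -48. Hinge cheeks 56 mm high stand at x +89 to +119, y -94 to -36.
- clamp_arm (a joint): Clamp arm angle, rad. 0 = level, on the 8 mm panel; -0.04 = down on the empty board; grows as the handle end is raised; 1.75 = on its stop, leaning 10 degrees back past upright, where it stays by its own weight. Let go below about 1.5 it falls down. 0.3 kg, light hinge (lifting the handle takes about 2 N).
- clamp_hinge (a point): Hinge axis of the clamp arm, 44 mm above the table, at x +110, y -65 mm of the trimmer; the axis is parallel to the trimmer's y.
- clamp_grip (a point): Grip point in the middle of the orange handle on the arm's free end, 213 mm from the hinge axis (1 mm above it with the arm level); moves with the arm. Handle: 18 mm wide (along trimmer y), 14 mm thick; its tip is 19 mm beyond this point and it overhangs the board's near edge. From 24 mm behind this point the arm is 34 mm wide. A black cutter carriage sits on the arm's upper side near the hinge.
- panel: Rigid foam-board photo panel, pink edge, white face with flowers: 120 mm along its x, 140 mm along its y, 8 mm thick, 80 g, loose. Origin at the centre of its underside; axes about parallel to the trimmer's. At the start it lies on the trimmer's board with the 18 to 30 mm beside its -y edge under the clamp arm.
- case: Flat blue case, grey felt inside, fixed beside the trimmer's +y edge (gap 4 to 10 mm), axes parallel to the trimmer's. Outside 166 mm along x, 175 along y, 28 high; walls 5 mm; inner floor 8 mm above the table. Its wall tops are 2 mm below the trimmer's board. Origin at the centre of its underside.
- case_lid (a joint): Opening angle of the case lid, rad. 0 = shut; 1.83 = on its stop (leaning back away from the trimmer). Stiff hinge: it stays where it is left. It may start slightly ajar.
- lid_hinge (a point): Hinge axis of the lid, on the case's +y edge, 31 mm above the table; the axis is parallel to the case's x.
- lid_pull (a point): Grip point on the wooden pull standing on the lid near its -y edge; moves with the lid. Pull: 22 mm wide along case x, 12 along y, 36 tall; this point is 24 mm above the lid's top face. Lid shut: 57 mm above the table, 155 mm from the hinge axis towards the trimmer, 26 mm above the axis. Pulling takes 2 to 3 N. Lid plate 166 x 175 x 5 mm, its edge 20 mm beyond the pull's centre.
- tea_bottle: Bystander: green bottle with white cap, 66 mm across, 210 mm tall; origin under its centre.
- snack_tub: Bystander: red tub with white lid, 81 mm across, 95 mm tall; origin under its centre.
- phone: Bystander: phone lying flat, 150 x 73 x 8 mm; origin under its centre.
- note_block: Bystander: pink block of notes, 76 x 76 x 22 mm; origin under its centre.
- marker: Bystander: black and green marker pen lying flat, 130 mm long, 18 mm thick; origin under its middle.
- biscuit_box: Bystander: cardboard biscuit box, 100 x 165 x 45 mm; origin under its centre.
- jelly_cup: Bystander: orange jelly cup with a white foil lid, 62 mm across, 42 mm tall; origin under its centre.
Things that resemble listed ones, but are neither listed nor needed, are in the scene too. Of the things that look like the case, the larger one is meant.

How it is judged:
On the way, in this order (a step that is already met when the one before it is completed fails the run):
1. The case lid is open on its stop and the clamp arm is up on its stop (in either order), the panel still lying where it was on the trimmer (value of joint case_lid above 1.7 rad and value of joint clamp_arm above 1.6 rad and distance of panel from where it was at the start of the episode below 0.02 m), for 0.2 s.
2. With the arm still up, the panel has been slid into the case and lies flat on its floor (x of panel in the frame of case between -0.025 and 0.025 m and y of panel in the frame of case between -0.025 and 0.025 m and z of panel in the frame of case below 0.013 m and angle between panel's own z axis and vertical below 0.08 rad and value of joint case_lid above 1.7 rad and value of joint clamp_arm above 1.6 rad), for 0.2 s.
3. The clamp arm is down on the empty board (value of joint clamp_arm below 0.04 rad), for 0.2 s.
At the end, for the whole second after the job is handed in: The panel lies at rest flat on the case floor (its centre within 25 mm of the case's centre along either side, tilt under 0.08 rad), the lid is still open (over 1.7 of 1.83 rad) and the clamp arm is down on the board (under 0.04 rad) (x of panel in the frame of case between -0.025 and 0.025 m and y of panel in the frame of case between -0.025 and 0.025 m and z of panel in the frame of case below 0.013 m and angle between panel's own z axis and vertical below 0.08 rad and value of joint case_lid above 1.7 rad and value of joint clamp_arm below 0.04 rad and linear speed of panel below 0.02 m/s); the robot touches nothing.
It fails at once if the panel is lifted instead of slid (its centre rises more than 25 mm above the trimmer's board) (height (world z) of panel above 0.055 m).
It fails at once if a bystander is moved by more than 30 mm (distance of any of tea_bottle, snack_tub, phone, note_block, marker, biscuit_box, jelly_cup from where it was at the start of the episode above 0.03 m).
It also fails if it takes over 72 s, if anything falls off the work surface, if the arm or the gripper's body presses on something with over 40 N, if the wrist force passes 120 N, or if a joint passes its speed limit or range.

## Working session

There is one attempt and no reset: what is moved stays moved. The work goes in short steps, Python scripts to look and compute and a tool call to move; the robot and the scene stay as the last step left them, time stands still between calls to the robot, and variables do not carry over. Pictures are saved under pics/ and viewed, and the job is handed in when it is done.

Besides the shell and the picture viewer there is one more tool, called after "Call:" as name(argument=value, ...) on one line, values as JSON. send_rows: Moves the arm, as the interface text tells. Its arguments: {"type":"object","properties":{"moves":{"type":"array"},"grip_force":{"type":"number"}},"required":["moves"]}

```bash
ls; mkdir -p pics; python3 - <<'E'
from bench import env,cams,job
import cv2
print(env.state(), env.tips_ahead)
for n in ['scene','side','wrist']:
    im=cams.snapshot(n); cv2.imwrite(f'pics/{n}0.png',im[:,:,::-1])
    print(n,cams.calibration(n))
for n in ['scene','side']:
  for t in ['trimmer','clamp_hinge','clamp_grip','panel','case','lid_hinge','lid_pull']:
    try: print(n,t,cams.mark_of(n,t)[:3])
    except Exception as e: print(n,t,e)
E
```

```text
pics
{'clock': 0.0, 'joints': array([ 1.40357609e+00,  2.55747813e-01,  1.06997172e-01, -4.74857266e-04,
       -1.42392278e+00, -2.84580750e-01]), 'joint_velocities': array([ 0.00240757, -0.00095675, -0.00122939,  0.00146286,  0.00090735,
       -0.00091563]), 'joint_torque': array([ 1.19796157e-03, -3.86628234e+01,  2.37931287e+01,  5.36500499e+00,
       -6.18078964e-03,  1.35203064e-05]), 'tcp_pos': array([0.23987787, 0.49441639, 0.25239241]), 'orientation': array([-0.15827782, -0.68846307,  0.68980757,  0.15853152]), 'ft_force': array([ 0.27016348,  0.23293856, -0.29728623]), 'ft_torque': array([-0.04316048, -0.01093077, -0.03336393]), 'finger_gap': 1.0002412877522395} 0.022
scene {'intrinsics': array([[613.65852244,   0.        , 314.8975308 ],
       [  0.        , 613.65852244, 236.03141762],
       [  0.        ,   0.        ,   1.        ]]), 'xyz': array([1.44706034, 0.04561666, 1.38792958]), 'rotation': array([ 0.66615943,  0.67849095, -0.2236277 , -0.21417821])}
side {'intrinsics': array([[557.20636204,   0.        , 321.93452964],
       [  0.        , 557.20636204, 252
[... 1203 characters left out ...]
': 0.81}, {'xy': [450.2, 296.0], 'confidence': 0.73}]
scene lid_pull [{'xy': [307.1, 252.0], 'confidence': 0.78}, {'xy': [365.4, 261.5], 'confidence': 0.25}]
side trimmer [{'xy': [351.8, 304.1], 'confidence': 0.63}]
side clamp_hinge [{'xy': [399.4, 300.2], 'confidence': 0.94}]
side clamp_grip [{'xy': [311.4, 306.8], 'confidence': 0.68}]
side panel [{'xy': [351.2, 294.7], 'confidence': 0.73}]
side case [{'xy': [342.3, 262.9], 'confidence': 0.84}]
side lid_hinge [{'xy': [337.9, 238.7], 'confidence': 0.72}, {'xy': [357.7, 210.6], 'confidence': 0.72}]
side lid_pull [{'xy': [342.1, 255.3], 'confidence': 0.88}, {'xy': [355.0, 219.8], 'confidence': 0.88}, {'xy': [333.0, 236.0], 'confidence': 0.58}]
```

View pics/scene0.png

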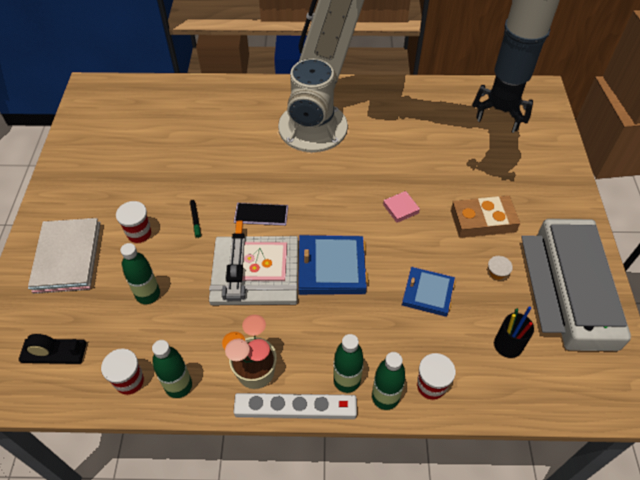

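View pics/side0.png

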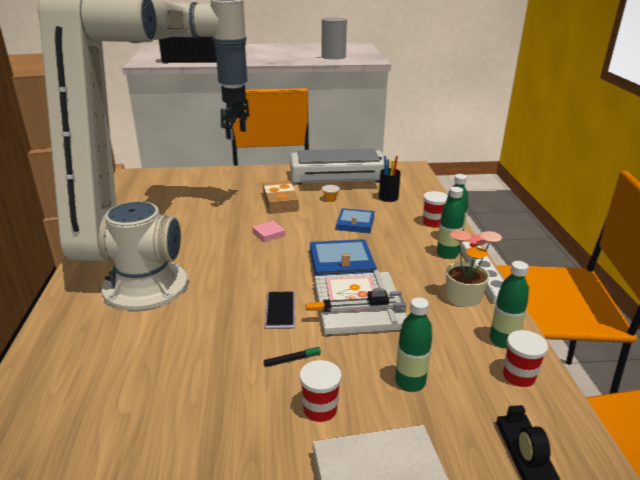

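View pics/wrist0.png

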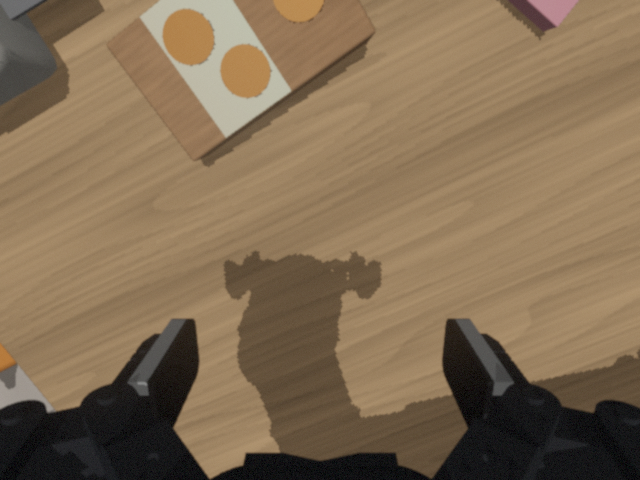

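The scene shows the trimmer at about (255,268), with the clamp handle towards the robot at (238,230). The blue case is on its +y side at (332,265), and the smaller look-alike is at (430,291). Next I'll triangulate.

```bash
cat > h.py <<'E'
import numpy as np
from scipy.spatial.transform import Rotation as R
from bench import env,cams,job
import cv2
def cam(n,st=None):
    c=cams.calibration(n)
    if n=='wrist':
        st=st or env.state()
        T=np.eye(4);T[:3,:3]=R.from_quat(st['orientation']).as_matrix();T[:3,3]=st['tcp_pos']
        M=T@c['hand_eye']; return c['intrinsics'],M[:3,:3],M[:3,3]
    return c['intrinsics'],R.from_quat(c['rotation']).as_matrix(),np.array(c['xyz'])
def ray(C,uv):
    K,Rm,t=C; d=Rm@np.linalg.inv(K)@np.array([uv[0],uv[1],1.]); return t,d/np.linalg.norm(d)
def onz(C,uv,z):
    o,d=ray(C,uv); return o+d*(z-o[2])/d[2]
def proj(C,p):
    K,Rm,t=C; q=K@(Rm.T@(np.asarray(p)-t)); return q[:2]/q[2]
def tri(l):
    A=0;b=0
    for C,uv in l:
        o,d=ray(C,uv);P=np.eye(3)-np.outer(d,d);A=A+P;b=b+P@o
    return np.linalg.solve(A,b)
E
python3 - <<'E'
from h import *
S=cam('scene');D=cam('side')
for n,a,b in [('hinge',[230.9,297.0],[399.4,300.2]),('grip',[236.9,226.6],[311.4,306.8]),('panel',[262.5,265.2],[351.2,294.7]),('case',[329.7,267],[342.3,262.9]),('lidhinge',[363.5,260.1],[337.9,238.7]),('pull',[307.1,252],[342.1,255.3])]:
    print(n,tri([(S,a),(D,b)]))
st=env.state();Rm=R.from_quat(st['orientation']).as_matrix();print(Rm)
E
```

```text
hinge [ 0.65530641 -0.19015499  0.04374598]
grip [ 0.43531382 -0.19789245  0.04392445]
panel [ 0.54394121 -0.12111123  0.0193029 ]
case [0.54084485 0.05753116 0.00652332]
lidhinge [0.53735113 0.14651085 0.03619305]
pull [ 0.53274288 -0.00182006  0.06676582]
[[-8.99661646e-01  1.55473191e-05 -4.36587818e-01]
 [ 4.36587818e-01  6.88112762e-05 -8.99661643e-01]
 [ 1.60548382e-05 -9.99999998e-01 -6.86946362e-05]]
```

```bash
cat >> h.py <<'E'
def ori(x,y):  # tool rotation from x axis and y(approach) axis
    x=np.array(x,float);y=np.array(y,float);y/=np.linalg.norm(y);x=x-y*(x@y);x/=np.linalg.norm(x)
    return np.stack([x,y,np.cross(x,y)],1)
def plan(p,Rt,N=None,p0=None,R0=None):
    st=env.state()
    R0=R.from_quat(st['orientation']).as_matrix() if R0 is None else R0
    p0=st['tcp_pos'] if p0 is None else p0
    w=R.from_matrix(R0.T@Rt).as_rotvec()
    dl=R0.T@(np.array(p)-p0)
    if N is None: N=int(np.ceil(max(np.linalg.norm(dl)/.039,np.degrees(np.linalg.norm(w))/6,1)))
    while 1:
        Rs=R.from_rotvec(w/N).as_matrix();A=sum(np.linalg.matrix_power(Rs,k) for k in range(N))
        d=np.linalg.solve(A,dl)/.04
        if np.abs(d).max()<.98:break
        N+=1
    print('N',N,'row',np.round(d,3),np.round(np.degrees(w/N)/6,3),'total shift',np.round(dl/.04,2),'turn',np.round(np.degrees(w)/6,2))
def pose():
    st=env.state();print('t',round(st['clock'],2),'p',np.round(st['tcp_pos'],4),'tx',np.round(R.from_quat(st['orientation']).as_matrix()[:,0],3),'ty',np.round(R.from_quat(st['orientation']).as_matrix()[:,1],3),'F',np.round(st['ft_force'],1),'gap',round(st['finger_gap'],3),'q',np.round(st['joints'],2))
def snap(n,f):
    im=cams.snapshot(n);cv2.imwrite('pics/'+f,im[:,:,::-1]);return im
E
python3 - <<'E'
from h import *
plan([.545,-.107,.33],ori([0,1,0],[0,0,-1]))
E
```

```text
N 19 row [-0.929 -0.101  0.112] [0.    0.562 0.   ] total shift [-13.43  -1.92  10.21] turn [ 0.   10.69  0.  ]
```

Call:
send_rows(moves=[1,-0.93,-0.1,0.11,0,0.56,0,1,-0.93,-0.1,0.11,0,0.56,0,1,-0.93,-0.1,0.11,0,0.56,0,1,-0.93,-0.1,0.11,0,0.56,0,1,-0.93,-0.1,0.11,0,0.56,0])

```text
clock: 1.27
tcp_pos: [0.3856, 0.3754, 0.2734]
orientation: [-0.258, -0.658, 0.658, 0.258]
ft_force: [0.2, 0.5, 0.1]
finger_gap: 1.003
```

Call:
send_rows(moves=[1,-0.93,-0.1,0.11,0,0.56,0,1,-0.93,-0.1,0.11,0,0.56,0,1,-0.93,-0.1,0.11,0,0.56,0,1,-0.93,-0.1,0.11,0,0.56,0,1,-0.93,-0.1,0.11,0,0.56,0])

```text
clock: 1.68
tcp_pos: [0.4893, 0.2199, 0.2934]
orientation: [0.352, 0.613, -0.613, -0.352]
ft_force: [1.9, 0.0, -0.5]
finger_gap: 1.002
```

Call:
send_rows(moves=[1,-0.93,-0.1,0.11,0,0.56,0,1,-0.93,-0.1,0.11,0,0.56,0,1,-0.93,-0.1,0.11,0,0.56,0,1,-0.93,-0.1,0.11,0,0.56,0,1,-0.93,-0.1,0.11,0,0.56,0])

```text
clock: 2.1
tcp_pos: [0.5435, 0.0412, 0.3134]
orientation: [-0.438, -0.555, 0.556, 0.438]
ft_force: [1.3, -0.3, 0.0]
finger_gap: 1.003
```

Call:
send_rows(moves=[1,-0.93,-0.1,0.11,0,0.56,0,1,-0.93,-0.1,0.11,0,0.56,0,1,-0.93,-0.1,0.11,0,0.56,0,1,-0.93,-0.1,0.11,0,0.56,0,1,0,0,0,0,0,0])

```text
clock: 2.52
tcp_pos: [0.5477, -0.112, 0.3302]
orientation: [0.502, 0.499, -0.499, -0.5]
ft_force: [-0.8, 0.7, -0.6]
finger_gap: 1.001
```

```bash
python3 - <<'E'
from h import *
pose();st=env.state();snap('wrist','w1.png')
C=cam('wrist',st);S=cam('scene');D=cam('side')
zz={'trimmer':0,'clamp_hinge':.044,'clamp_grip':.045,'panel':.03,'case':0,'lid_hinge':.031,'lid_pull':.057}
for t,z in zz.items():
    for m in cams.mark_of('wrist',t)[:3]: print(t,m,np.round(onz(C,m['xy'],z),4))
E
```

```text
t 2.52 p [ 0.5477 -0.112   0.3302] tx [ 0.004  1.    -0.002] ty [ 0.001 -0.002 -1.   ] F [-0.8  0.7 -0.6] gap 1.001 q [ 0.08  0.27  0.31  0.   -1.62 -0.08]
clamp_hinge {'xy': [205.4, 110.5], 'confidence': 0.61} [ 0.6525 -0.1845  0.044 ]
clamp_grip {'xy': [437.2, 102.0], 'confidence': 0.55} [ 0.4409 -0.1913  0.045 ]
panel {'xy': [322.7, 172.4], 'confidence': 0.84} [ 0.545  -0.1254  0.03  ]
case {'xy': [330.9, 325.3], 'confidence': 0.65} [0.5354 0.0611 0.    ]
case {'xy': [325.2, 297.8], 'confidence': 0.28} [0.5422 0.0252 0.    ]
lid_hinge {'xy': [328.0, 403.5], 'confidence': 0.8} [0.5391 0.1477 0.031 ]
lid_pull {'xy': [328.4, 300.9], 'confidence': 0.57} [0.5395 0.0015 0.057 ]
```

View pics/w1.png

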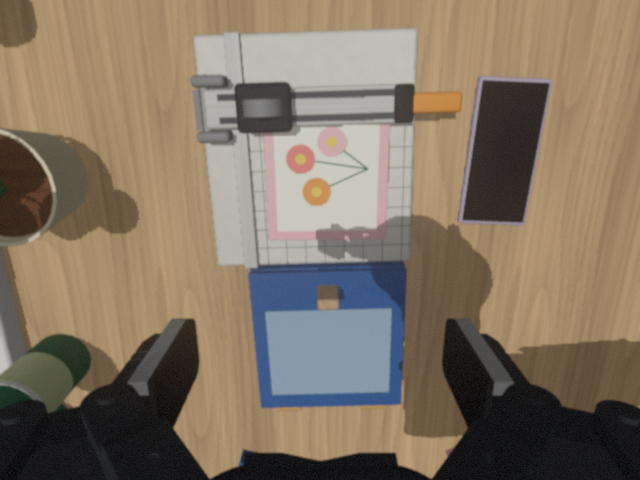

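Seen from above, the board corners are at about (416,30), (409,263), (218,266) and (195,36). The handle is at (437,102), the pull at (328,298), and the lid spans (250–405, 265–408). Now I'll measure these.

```bash
python3 - <<'E'
from h import *
C=cam('wrist')
for n,uv,z in [('board nr -y',(416,30),.03),('board nr +y',(409,263),.03),('board far +y',(218,266),.03),('board far -y',(195,36),.03),('lid nr +y',(402,405),.033),('lid far +y',(261,407),.033),('lid nr -y',(405,263),.033),('lid far -y',(250,268),.033),('panel nr+y',(387,240),.038),('panel far +y',(270,240),.038),('panel nr -y vis',(388,125),.038),('handle tip',(461,102),.045),('handle root',(413,102),.045),('cheek1',(193,81),.056),('cheek2',(198,137),.056),('pull top',(328,294),.07),('pull top',(328,294),.075),('fence nr end',(257,266),.036),('fence nr2',(242,36),.036)]:
    print(n,np.round(onz(C,uv,z)[:2],4))
im=cv2.imread('pics/w1.png'); cv2.imwrite('pics/w1c.png',cv2.resize(im[240:430,200:440],None,fx=3,fy=3))
E
```

```text
board nr -y [ 0.463  -0.2463]
board nr +y [ 0.4534 -0.0233]
board far +y [ 0.6554 -0.0184]
board far -y [ 0.6613 -0.24  ]
lid nr +y [0.4496 0.1544]
lid far +y [0.6158 0.1585]
lid nr -y [ 0.4583 -0.0244]
lid far -y [ 0.6211 -0.0175]
panel nr+y [ 0.4794 -0.0512]
panel far +y [ 0.5985 -0.0503]
panel nr -y vis [ 0.4847 -0.1643]
handle tip [ 0.4208 -0.1852]
handle root [ 0.4643 -0.1849]
cheek1 [ 0.659  -0.2008]
cheek2 [ 0.6585 -0.1534]
pull top [ 0.5394 -0.0055]
pull top [ 0.5395 -0.0078]
fence nr end [ 0.6131 -0.021 ]
fence nr2 [ 0.618  -0.2394]
```

View pics/w1c.png

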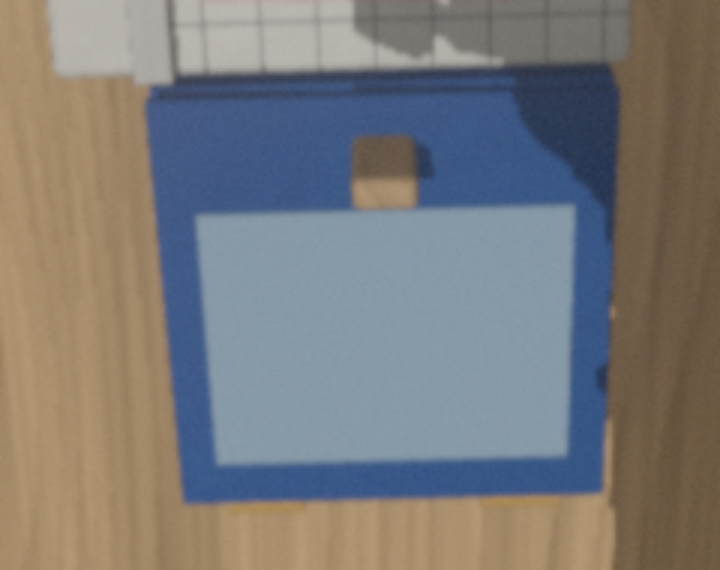

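```bash
python3 - <<'E'
from h import *
W=cam('wrist');S=cam('scene');D=cam('side')
for l in ([(W,[328.4,300.9]),(S,[307.1,252])],[(W,[328.4,300.9]),(D,[342.1,255.3])],[(W,[328.4,300.9]),(S,[307.1,252]),(D,[342.1,255.3])]): print(tri(l))
plan([.538,.003,.16],ori([-.03,1,0],[0,0,-1]))
s=cv2.imread('pics/side0.png');cv2.imwrite('pics/s0c.png',cv2.resize(s[220:350,290:430],None,fx=5,fy=4.5))
E
```

```text
[ 0.54013811 -0.00165599  0.07377403]
[0.53480944 0.00604373 0.06382448]
[ 5.35338024e-01 -1.27901667e-04  6.81476517e-02]
N 6 row [0.452 0.705 0.035] [-0.    -0.037  0.   ] total shift [2.71 4.23 0.24] turn [-0.   -0.22  0.  ]
```

View pics/s0c.png

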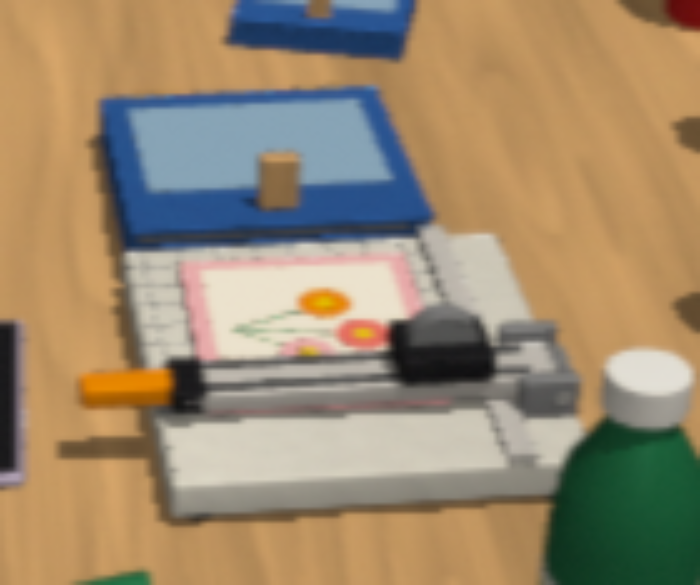

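The lid is slightly ajar and the pull stands at about z 0.066. I'll move above it.

Call:
send_rows(moves=[1,0.45,0.7,0.035,0,-0.04,0,1,0.45,0.7,0.035,0,-0.04,0,1,0.45,0.7,0.035,0,-0.04,0,1,0.45,0.7,0.035,0,-0.04,0,0.6,0.45,0.7,0.035,0,-0.04,0])

```text
clock: 3.33
tcp_pos: [0.5396, -0.015, 0.1883]
orientation: [0.493, 0.507, -0.507, -0.493]
ft_force: [0.0, -0.2, -0.6]
finger_gap: 0.884
```

Call:
send_rows(moves=[0.6,0.45,0.7,0.035,0,-0.04,0,0.6,0,0,0,0,0,0,0.6,0,0,0,0,0,0])

```text
clock: 3.58
tcp_pos: [0.5371, 0.0024, 0.1601]
orientation: [-0.491, -0.507, 0.509, 0.492]
ft_force: [0.8, 0.1, 0.7]
finger_gap: 0.598
```

```bash
python3 - <<'E'
from h import *
pose();st=env.state();snap('wrist','w2.png')
C=cam('wrist',st)
for m in cams.mark_of('wrist','lid_pull')[:3]: print(m,np.round(onz(C,m['xy'],.066),4))
print(cams.find_in('wrist','lid_pull'))
E
```

```text
t 3.58 p [0.5371 0.0024 0.1601] tx [-0.033  0.999 -0.001] ty [-0.003 -0.001 -1.   ] F [0.8 0.1 0.7] gap 0.598 q [ 0.3   0.28 -0.1   0.   -1.19 -0.26]
{'xy': [312.8, 244.4], 'confidence': 0.62} [ 0.5404 -0.004   0.066 ]
[{'box': [172.2, 195.7, 285.1, 237.5], 'confidence': 0.93}]
```

View pics/w2.png

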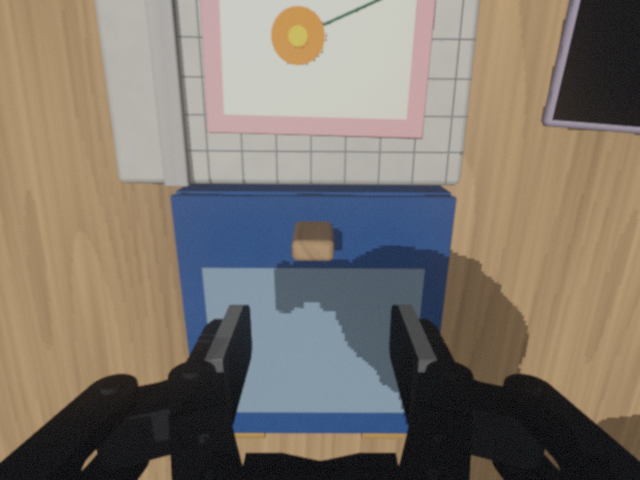

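```bash
python3 - <<'E'
from h import *
st=env.state();C=cam('wrist',st)
st1=dict(st);st1['tcp_pos']=np.array([.5477,-.112,.3302]);st1['orientation']=R.from_matrix(ori([.004,1,-.002],[.001,-.002,-1])).as_quat()
C1=cam('wrist',st1)
for a,b in [((328.4,300.9),(312.8,244.4)),((328,292.5),(313,232)),((327.5,309.7),(313,261.5)),((327,270),(313,194))]: print(tri([(C1,a),(C,b)]), np.round(onz(C,b,.066),4))
E
```

```text
[ 0.54147049 -0.00837531  0.07814897] [ 0.5431 -0.004   0.066 ]
[ 0.54167291 -0.01056431  0.0636448 ] [ 0.5432 -0.011   0.066 ]
[0.54172502 0.00143665 0.07711049] [0.5428 0.0059 0.066 ]
[ 0.54245832 -0.0276773   0.0460308 ] [ 0.5437 -0.0316  0.066 ]
```

Call:
send_rows(moves=[0.6,-0.16,0.7,-0.11,0,0,0,0.6,0,0.7,0,0,0,0,0.6,0,0.82,0,0,0,0,0.6,0,0,0,0,0,0])

```text
clock: 4.07
tcp_pos: [0.5396, -0.0058, 0.068]
orientation: [-0.491, -0.505, 0.509, 0.495]
ft_force: [-2.0, 0.4, -0.3]
finger_gap: 0.598
```

```bash
python3 - <<'E'
from h import *
pose();snap('wrist','w3.png');s=snap('side','s3.png')
cv2.imwrite('pics/s3c.png',cv2.resize(s[170:310,280:420,::-1],None,fx=4,fy=4))
E
```

```text
t 4.07 p [ 0.5396 -0.0058  0.068 ] tx [-0.027  1.    -0.   ] ty [-0.008 -0.    -1.   ] F [-2.   0.4 -0.3] gap 0.598 q [ 0.28  0.37 -0.23 -0.   -0.98 -0.25]
```

View pics/w3.png

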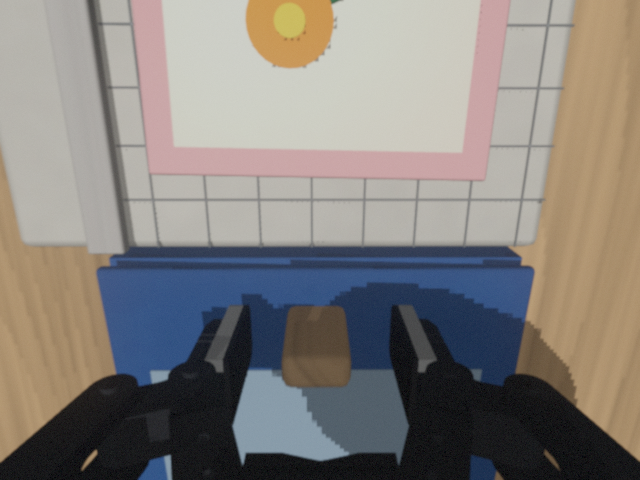

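View pics/s3c.png

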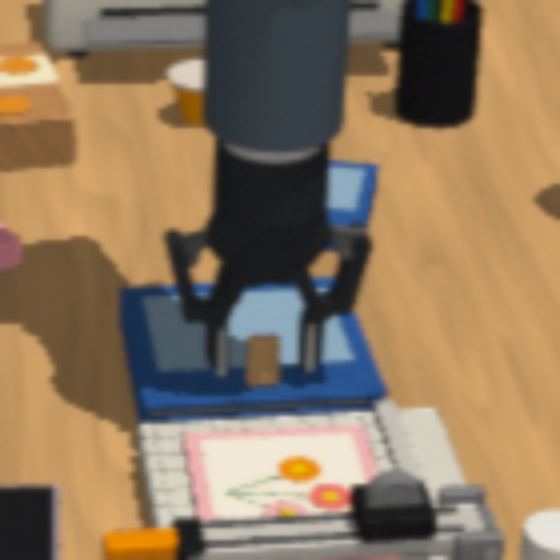

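```bash
python3 - <<'E'
from h import *
st=env.state();C=cam('wrist',st);p=st['tcp_pos']
for d in ([0,0,-.003],[0,0,-.022],[0,.011,-.003],[0,-.011,-.003]): print(d,proj(C,p+np.array(d)))
print(onz(C,(318,307),.078),onz(C,(318,340),.078),onz(C,(318,385),.045),onz(C,(318,267),.045))
E
```

```text
[0, 0, -0.003] [318.37121131 349.36338526]
[0, 0, -0.022] [318.61530636 321.45312574]
[0, 0.011, -0.003] [317.43734794 377.56006787]
[0, -0.011, -0.003] [319.35062324 319.79142814]
[ 0.54380935 -0.02484676  0.078     ] [ 0.54348522 -0.01353517  0.078     ] [0.54249665 0.02747752 0.045     ] [ 0.54399512 -0.024817    0.045     ]
```

Call:
send_rows(moves=[0.1,0,0,0,0,0,0,0.1,0,0,0,0,0,0,0.1,0,0,0,0,0,0,0.1,0,0,0,0,0,0,0.1,0,0,0,0,0,0], grip_force=30)

```text
clock: 4.58
tcp_pos: [0.5411, -0.0053, 0.0734]
orientation: [-0.492, -0.507, 0.508, 0.493]
ft_force: [-5.6, -0.8, 1.7]
finger_gap: 0.249
```

```bash
python3 - <<'E'
from h import *
pose()
E
```

```text
t 4.58 p [ 0.5411 -0.0053  0.0734] tx [-0.029  1.    -0.   ] ty [-0.003 -0.    -1.   ] F [-5.6 -0.8  1.7] gap 0.249 q [ 0.28  0.36 -0.22 -0.   -0.99 -0.25]
```

```bash
cat >> h.py <<'E'
def rows(wps,claw,p0=None,R0=None):
    st=env.state()
    R0=R.from_quat(st['orientation']).as_matrix() if R0 is None else R0
    p0=st['tcp_pos'] if p0 is None else p0
    out=[]
    for p,Rt in wps:
        d=R0.T@(np.array(p)-p0)/.04; w=np.degrees(R.from_matrix(R0.T@Rt).as_rotvec())/6
        d=np.round(d,2);w=np.round(w,2)
        out.append([claw]+list(d)+list(w))
        p0=p0+R0@d*.04; R0=R0@R.from_rotvec(np.radians(w*6)).as_matrix()
    for i in range(0,len(out),5): print(', '.join(', '.join('%g'%(v+0) for v in r) for r in out[i:i+5]))
    print('end',np.round(p0,4))
E
cat > lid.py <<'E'
from h import *
import sys
def go(n,step,tiltf,claw=.1,hy=.148,hz=.031):
    st=env.state();R0=R.from_quat(st['orientation']).as_matrix();g=st['tcp_pos']+.003*R0[:,1]
    ry=hy-g[1];rz=g[2]-hz;r=np.hypot(ry,rz);th=np.arctan2(rz,ry);print('r',r,'th',np.degrees(th))
    ax=np.array([-1,-.03,0]);ax/=np.linalg.norm(ax);w=[]
    for k in range(1,n+1):
        a=th+np.radians(step*k);Rk=R.from_rotvec(ax*np.radians(step*tiltf*k)).as_matrix()@R0
        gp=np.array([g[0]-.03*((hy-r*np.cos(a))-g[1]),hy-r*np.cos(a),hz+r*np.sin(a)]); w.append((gp-.003*Rk[:,1],Rk))
    rows(w,claw)
E
python3 -c "
from lid import *
go(10,5,.5)"
```

```text
r 0.1582990396426108 th 14.418169179421211
0.1, 0.1, -0.33, 0, 0, 0, 0.42, 0.1, 0.12, -0.33, 0, 0, 0, 0.41, 0.1, 0.13, -0.32, 0, 0, 0, 0.42, 0.1, 0.15, -0.31, 0, 0, 0, 0.42, 0.1, 0.16, -0.31, 0, 0, 0.01, 0.41
0.1, 0.17, -0.3, 0.01, 0, 0, 0.42, 0.1, 0.19, -0.29, 0, 0, 0, 0.42, 0.1, 0.2, -0.29, 0, 0, 0, 0.41, 0.1, 0.21, -0.27, 0, 0, 0, 0.42, 0.1, 0.22, -0.27, 0, 0, 0, 0.42
end [0.5385 0.0809 0.1765]
```

Call:
send_rows(moves=[0.1,0.1,-0.33,0,0,0,0.42,0.1,0.12,-0.33,0,0,0,0.42,0.1,0.13,-0.32,0,0,0,0.42,0.1,0.15,-0.31,0,0,0,0.42,0.1,0.16,-0.31,0,0,0,0.42])

```text
clock: 5.0
tcp_pos: [0.5402, 0.0258, 0.1349]
orientation: [-0.546, -0.448, 0.559, 0.434]
ft_force: [-4.0, -0.8, -3.4]
finger_gap: 0.248
```

```bash
python3 -c "
from lid import *
pose()
s=snap('side','s4.png');cv2.imwrite('pics/s4c.png',cv2.resize(s[130:330,240:440,::-1],None,fx=3,fy=3))
go(10,5,.5)"
```

```text
t 5.0 p [0.5402 0.0258 0.1349] tx [-0.028  0.975 -0.222] ty [ 0.004 -0.222 -0.975] F [-4.  -0.8 -3.4] gap 0.248 q [ 0.46  0.32 -0.21  0.22 -1.14 -0.54]
r 0.15880233435670962 th 40.173774572570586
0.1, 0.17, -0.3, 0, 0, 0, 0.42, 0.1, 0.19, -0.29, 0, 0, 0, 0.41, 0.1, 0.2, -0.29, 0, 0, 0, 0.42, 0.1, 0.22, -0.28, 0, 0, 0, 0.42, 0.1, 0.22, -0.26, 0, 0, 0, 0.41
0.1, 0.24, -0.26, 0, 0, 0, 0.42, 0.1, 0.24, -0.24, 0, 0, 0.01, 0.42, 0.1, 0.26, -0.24, 0, 0, 0, 0.41, 0.1, 0.27, -0.22, 0, 0, 0, 0.42, 0.1, 0.27, -0.22, 0, 0, 0, 0.42
end [0.5367 0.1503 0.1924]
```

View pics/s4c.png

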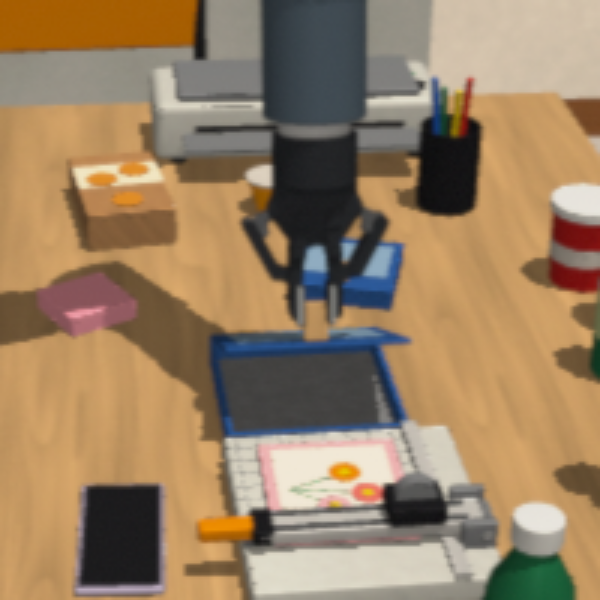

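The lid is following the pull. I'll keep going along the arc.

Call:
send_rows(moves=[0.1,0.17,-0.3,0,0,0,0.42,0.1,0.19,-0.29,0,0,0,0.42,0.1,0.2,-0.29,0,0,0,0.42,0.1,0.22,-0.28,0,0,0,0.42,0.1,0.22,-0.26,0,0,0,0.42])

```text
clock: 5.47
tcp_pos: [0.5388, 0.0807, 0.1774]
orientation: [-0.592, -0.386, 0.603, 0.369]
ft_force: [-3.8, -3.7, 0.5]
finger_gap: 0.248
```

Call:
send_rows(moves=[0.1,0.24,-0.26,0,0,0,0.42,0.1,0.24,-0.24,0,0,0,0.42,0.1,0.26,-0.24,0,0,0,0.42,0.1,0.27,-0.22,0,0,0,0.42,0.1,0.27,-0.22,0,0,0,0.42])

```text
clock: 5.88
tcp_pos: [0.537, 0.1487, 0.1929]
orientation: [-0.631, -0.318, 0.64, 0.301]
ft_force: [-3.8, -3.2, 1.3]
finger_gap: 0.25
```

```bash
python3 -c "
from lid import *
pose()
s=snap('side','s5.png');cv2.imwrite('pics/s5c.png',cv2.resize(s[130:330,240:440,::-1],None,fx=3,fy=3))
go(6,5,.5)"
```

```text
t 5.88 p [0.537  0.1487 0.1929] tx [-0.022  0.787 -0.616] ty [ 0.017 -0.616 -0.788] F [-3.8 -3.2  1.3] gap 0.25 q [ 0.81  0.49 -0.04  0.45 -1.54 -0.92]
r 0.15939086363718102 th 90.31258950538125
0.1, 0.29, -0.2, 0, 0, 0, 0.42, 0.1, 0.29, -0.19, 0, 0, 0, 0.41, 0.1, 0.3, -0.18, 0, 0, 0, 0.42, 0.1, 0.31, -0.16, 0, 0, 0, 0.42, 0.1, 0.32, -0.15, 0, 0, 0, 0.41
0.1, 0.32, -0.14, 0, 0, 0, 0.42
end [0.5346 0.2308 0.1705]
```

View pics/s5c.png

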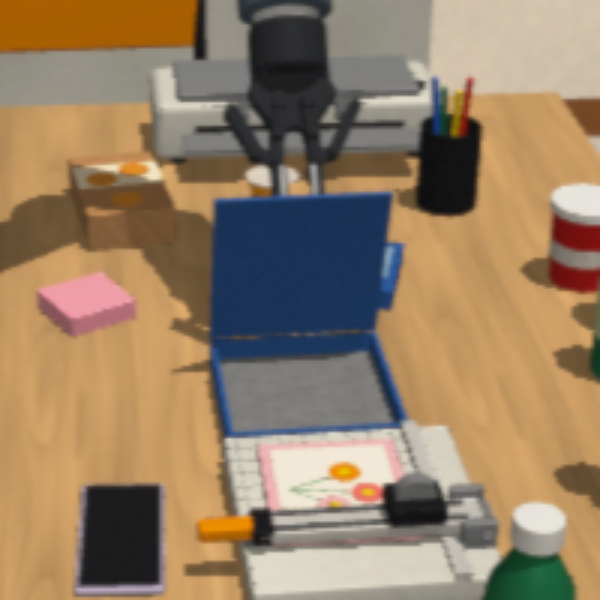

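Call:
send_rows(moves=[0.1,0.29,-0.2,0,0,0,0.42,0.1,0.29,-0.19,0,0,0,0.42,0.1,0.3,-0.18,0,0,0,0.42,0.1,0.31,-0.16,0,0,0,0.42])

```text
clock: 6.27
tcp_pos: [0.5356, 0.2042, 0.1835]
orientation: [-0.657, -0.262, 0.663, 0.244]
ft_force: [-4.8, -1.7, 4.7]
finger_gap: 0.246
```

Call:
send_rows(moves=[0.1,0.2,-0.1,0,0,0,0.2,0.1,0,0,0,0,0,0])

```text
clock: 6.43
tcp_pos: [0.5354, 0.2142, 0.1794]
orientation: [-0.659, -0.256, 0.667, 0.235]
ft_force: [-7.8, 2.2, 8.5]
finger_gap: 0.252
```

```bash
python3 -c "
from lid import *
pose()
s=snap('side','s6.png');cv2.imwrite('pics/s6c.png',cv2.resize(s[130:330,240:440,::-1],None,fx=3,fy=3))
go(6,2,.5)"
```

```text
t 6.43 p [0.5354 0.2142 0.1794] tx [-0.02   0.651 -0.759] ty [ 0.024 -0.759 -0.651] F [-7.8  2.2  8.5] gap 0.252 q [ 0.92  0.66  0.08  0.5  -1.71 -1.01]
r 0.15976473133880967 th 113.43030513518012
0.1, 0.13, -0.06, 0, 0, 0, 0.17, 0.1, 0.13, -0.05, 0, 0, 0, 0.16, 0.1, 0.13, -0.06, 0, 0, 0, 0.17, 0.1, 0.13, -0.05, 0, 0, 0, 0.17, 0.1, 0.13, -0.05, 0, 0, 0, 0.16
0.1, 0.13, -0.05, 0, 0, 0, 0.17
end [0.5345 0.2431 0.163 ]
```

Call:
send_rows(moves=[0.1,0.13,-0.06,0,0,0,0.17,0.1,0.13,-0.05,0,0,0,0.17,0.1,0,0,0,0,0,0])

```text
clock: 6.73
tcp_pos: [0.5352, 0.2234, 0.1749]
orientation: [-0.664, -0.244, 0.67, 0.224]
ft_force: [-7.3, 3.7, 8.5]
finger_gap: 0.249
```

```bash
python3 -c "
from lid import *
pose()
s=snap('side','s6.png');cv2.imwrite('pics/s6c.png',cv2.resize(s[130:330,240:440,::-1],None,fx=3,fy=3))
go(1,2,.5)"
```

```text
t 6.73 p [0.5352 0.2234 0.1749] tx [-0.018  0.625 -0.781] ty [ 0.024 -0.78  -0.625] F [-7.3  3.7  8.5] gap 0.249 q [ 0.94  0.69  0.1   0.51 -1.73 -1.03]
r 0.15974354145916497 th 117.20026043458122
0.1, 0.13, -0.05, 0, 0, 0, 0.17
end [0.535  0.2282 0.1722]
```

View pics/s6c.png

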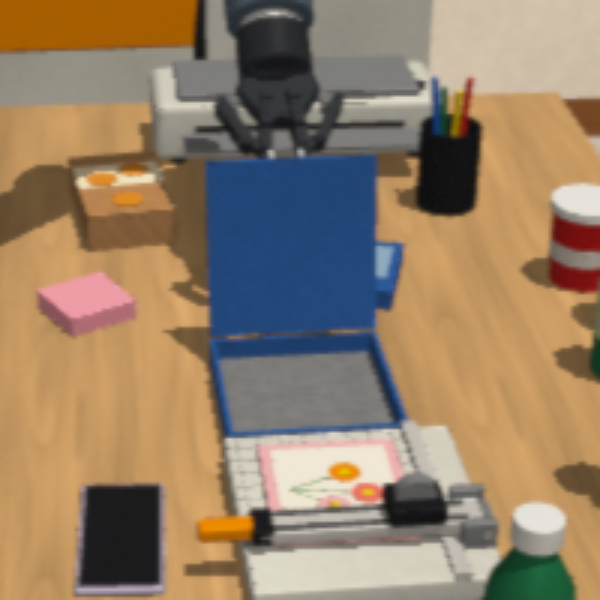

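Call:
send_rows(moves=[0.1,0.13,-0.05,0,0,0,0.17,0.1,0.13,-0.05,0,0,0,0.17,0.1,0,0,0,0,0,0])

```text
clock: 7.03
tcp_pos: [0.535, 0.2289, 0.1717]
orientation: [-0.67, -0.228, 0.675, 0.21]
ft_force: [-4.1, -13.9, 13.9]
finger_gap: 0.249
```

```bash
python3 -c "
from lid import *
pose()
s=snap('side','s7.png');cv2.imwrite('pics/s7c.png',cv2.resize(s[130:330,240:440,::-1],None,fx=3,fy=3))
go(1,2,.5)
C=cam('side')
for a in (1.6,1.7,1.83,1.9):
  print(a,proj(C,[.54,.148+.175*-np.cos(a),.031+.175*np.sin(a)]))
"
```

```text
t 7.03 p [0.535  0.2289 0.1717] tx [-0.015  0.589 -0.808] ty [ 0.021 -0.808 -0.589] F [ -4.1 -13.9  13.9] gap 0.249 q [ 0.95  0.72  0.11  0.52 -1.76 -1.04]
r 0.15963023174026295 th 119.45218317879893
0.1, 0.13, -0.06, 0, 0, 0, 0.17
end [0.5349 0.2339 0.169 ]
1.6 [340.43113585 185.41683109]
1.7 [339.70519314 183.37159428]
1.83 [338.7766226  181.65306753]
1.9 [338.2889917  181.16515987]
```

View pics/s7c.png

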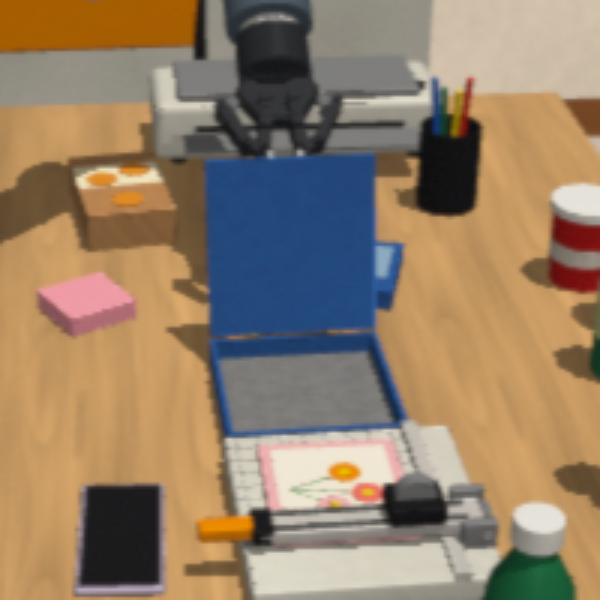

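The lid is on its stop, since the force jumped to 14 N. I'll release it and back off.

Call:
send_rows(moves=[0.6,-0.1,0,0,0,0,0,0.6,0,0,0,0,0,0,0.6,0,0,0,0,0,0,0.6,0,-0.5,0,0,0,0,0.6,0,-0.9,0,0,0,0])

```text
clock: 7.5
tcp_pos: [0.5337, 0.273, 0.2024]
orientation: [-0.667, -0.231, 0.675, 0.214]
ft_force: [1.8, 1.0, 0.4]
finger_gap: 0.598
```

```bash
python3 -c "
from lid import *
pose()
s=snap('side','s8.png');cv2.imwrite('pics/s8c.png',cv2.resize(s[130:330,240:440,::-1],None,fx=3,fy=3))
p=env.state()['tcp_pos']
R0=R.from_quat(env.state()['orientation']).as_matrix()
Rv=ori([-.03,1,0],[0,0,-1])
plan([.5,.2,.35],Rv)
Rg=ori([1,.031,0],[0,0,-1])
plan([.438,-.188,.16],Rg,p0=np.array([.5,.2,.35]),R0=Rv)
"
```

```text
t 7.5 p [0.5337 0.273  0.2024] tx [-0.019  0.598 -0.802] ty [ 0.019 -0.801 -0.598] F [1.8 1.  0.4] gap 0.598 q [ 0.98  0.76  0.27  0.5  -1.88 -1.  ]
N 9 row [-0.398 -0.246  0.103] [ 0.008  0.001 -0.981] total shift [-4.02 -0.58  0.93] turn [ 0.07  0.01 -8.83]
N 15 row [-0.622  0.317 -0.376] [0.    0.999 0.   ] total shift [-9.65  4.75  1.84] turn [ 0.   14.99  0.  ]
```

View pics/s8c.png

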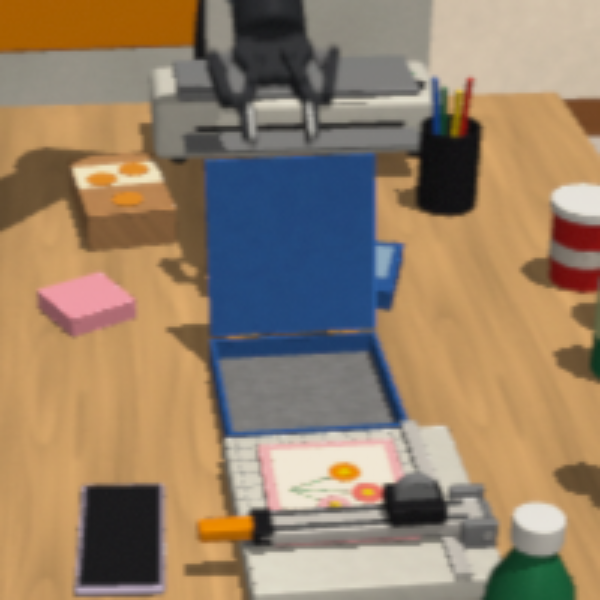

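Call:
send_rows(moves=[0.6,-0.4,-0.25,0.1,0.01,0,-0.98,0.6,-0.4,-0.25,0.1,0.01,0,-0.98,0.6,-0.4,-0.25,0.1,0.01,0,-0.98,0.6,-0.4,-0.25,0.1,0.01,0,-0.98,0.6,-0.4,-0.25,0.1,0.01,0,-0.98])

```text
clock: 7.97
tcp_pos: [0.5153, 0.2486, 0.2946]
orientation: [-0.585, -0.397, 0.597, 0.38]
ft_force: [0.1, -0.6, 1.5]
finger_gap: 0.603
```

Call:
send_rows(moves=[0.6,-0.4,-0.25,0.1,0.01,0,-0.98,0.6,-0.4,-0.25,0.1,0.01,0,-0.98,0.6,-0.4,-0.25,0.1,0.01,0,-0.98,0.6,-0.4,-0.25,0.1,0.01,0,-0.98])

```text
clock: 8.3
tcp_pos: [0.5008, 0.1962, 0.3502]
orientation: [-0.492, -0.507, 0.507, 0.495]
ft_force: [1.1, -0.3, -0.1]
finger_gap: 0.598
```

```bash
python3 -c "
from lid import *
pose()
plan([.438,-.188,.17],ori([1,.031,0],[0,0,-1]))
"
```

```text
t 8.3 p [0.5008 0.1962 0.3502] tx [-0.027  1.     0.003] ty [-0.004  0.003 -1.   ] F [ 1.1 -0.3 -0.1] gap 0.598 q [ 0.66  0.23  0.31 -0.   -1.66 -0.63]
N 15 row [-0.617  0.299 -0.372] [-0.003  0.998 -0.   ] total shift [-9.57  4.48  1.82] turn [-0.05 14.97 -0.  ]
```

Call:
send_rows(moves=[0.6,-0.62,0.3,-0.37,0,1,0,0.6,-0.62,0.3,-0.37,0,1,0,0.6,-0.62,0.3,-0.37,0,1,0,0.6,-0.62,0.3,-0.37,0,1,0,0.6,-0.62,0.3,-0.37,0,1,0])

```text
clock: 8.72
tcp_pos: [0.5507, 0.0608, 0.2876]
orientation: [-0.609, -0.357, 0.363, 0.609]
ft_force: [0.3, -0.9, -0.7]
finger_gap: 0.598
```

Call:
send_rows(moves=[0.6,-0.62,0.3,-0.37,0,1,0,0.6,-0.62,0.3,-0.37,0,1,0,0.6,-0.62,0.3,-0.37,0,1,0,0.6,-0.62,0.3,-0.37,0,1,0,0.6,-0.62,0.3,-0.37,0,1,0])

```text
clock: 9.13
tcp_pos: [0.5257, -0.0805, 0.2285]
orientation: [0.682, 0.188, -0.193, -0.68]
ft_force: [1.1, 0.6, -0.5]
finger_gap: 0.6
```

Call:
send_rows(moves=[0.6,-0.62,0.3,-0.37,0,1,0,0.6,-0.62,0.3,-0.37,0,1,0,0.6,-0.62,0.3,-0.37,0,1,0,0.6,-0.62,0.3,-0.37,0,1,0,0.6,-0.62,0.3,-0.37,0,1,0])

```text
clock: 9.55
tcp_pos: [0.4336, -0.1905, 0.1699]
orientation: [0.709, 0.005, -0.009, -0.705]
ft_force: [0.5, -1.2, 1.0]
finger_gap: 0.602
```

```bash
python3 - <<'E'
from h import *
pose();st=env.state();snap('wrist','w4.png')
C=cam('wrist',st)
for t,z in [('clamp_grip',.045),('clamp_hinge',.044),('panel',.03)]:
  for m in cams.mark_of('wrist',t)[:3]: print(t,m,np.round(onz(C,m['xy'],z),4))
E
```

```text
t 9.55 p [ 0.4336 -0.1905  0.1699] tx [ 1.     0.021 -0.006] ty [-0.006 -0.005 -1.   ] F [ 0.5 -1.2  1. ] gap 0.602 q [-0.08  0.15 -0.24  0.01 -1.18 -1.47]
clamp_grip {'xy': [317.5, 249.9], 'confidence': 0.86} [ 0.4392 -0.1919  0.045 ]
panel {'xy': [400.6, 383.2], 'confidence': 0.81} [ 0.5443 -0.1302  0.03  ]
panel {'xy': [45.0, 435.6], 'confidence': 0.27} [ 0.5975 -0.3953  0.03  ]
```

View pics/w4.png

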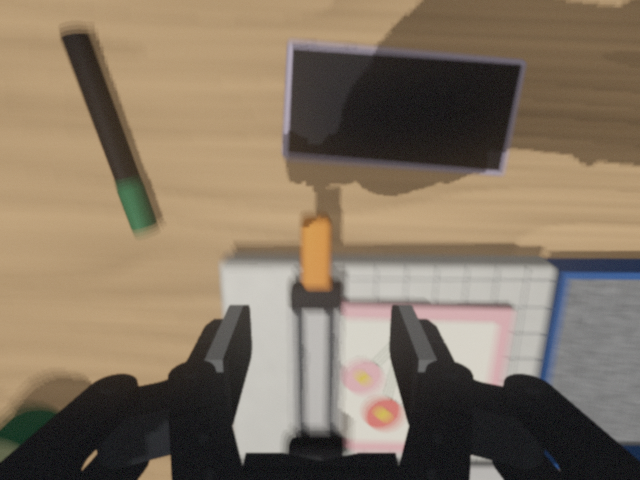

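Call:
send_rows(moves=[0.6,0.07,0.8,0.03,0,0,0,0.6,0,0.8,0,0,0,0,0.6,0,0.8,0,0,0,0,0.6,0,0.6,0,0,0,0,0.6,0,0,0,0,0,0])

```text
clock: 10.17
tcp_pos: [0.4337, -0.1875, 0.0461]
orientation: [0.708, 0.004, -0.015, -0.706]
ft_force: [-1.1, 0.4, 0.1]
finger_gap: 0.603
```

```bash
python3 - <<'E'
from h import *
pose();st=env.state();snap('wrist','w5.png');s=snap('side','s9.png');cv2.imwrite('pics/s9c.png',cv2.resize(s[230:350,270:430,::-1],None,fx=4,fy=4))
C=cam('wrist',st);p=st['tcp_pos']
print(proj(C,p+[0,0,-.003]))
E
```

```text
t 10.17 p [ 0.4337 -0.1875  0.0461] tx [ 1.     0.027 -0.015] ty [-0.015 -0.003 -1.   ] F [-1.1  0.4  0.1] gap 0.603 q [-0.07  0.29 -0.43  0.   -0.87 -1.47]
[318.15000252 352.55664075]
```

View pics/w5.png

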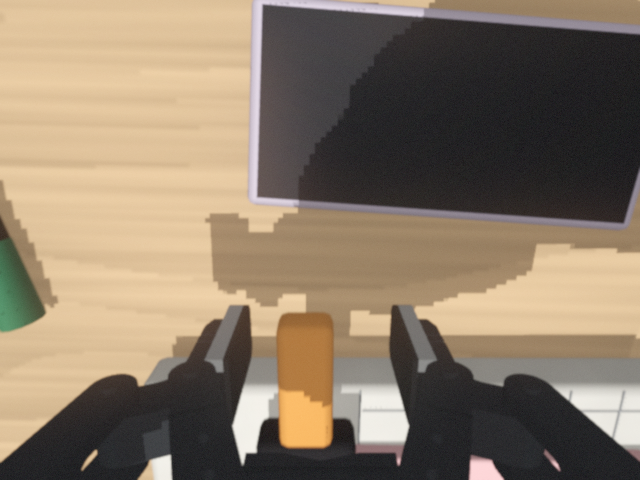

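View pics/s9c.png

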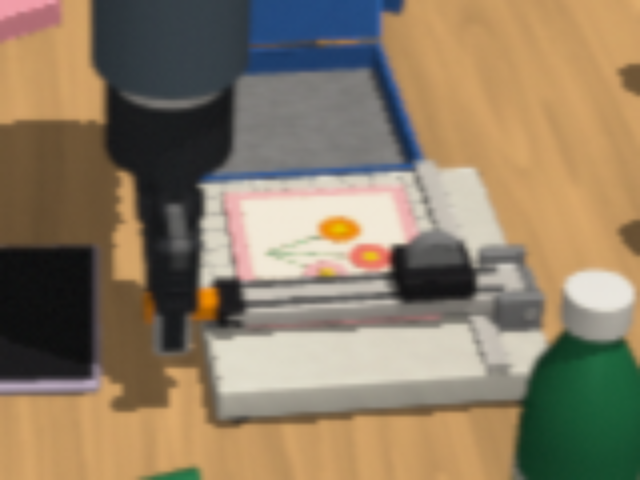

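Call:
send_rows(moves=[0.6,0.03,0,-0.1,0,0,0,0.1,0,0,0,0,0,0,0.1,0,0,0,0,0,0,0.1,0,0,0,0,0,0,0.1,0,0,0,0,0,0], grip_force=30)

```text
clock: 10.68
tcp_pos: [0.4378, -0.1924, 0.0513]
orientation: [0.708, 0.007, -0.011, -0.706]
ft_force: [-1.0, 3.7, 6.4]
finger_gap: 0.205
```

```bash
cat > arm.py <<'E'
from h import *
def go(n,step,tilts,claw=.1,hx=.653,hz=.044,yaw=.031,r=None):
    # step deg per row raising; tilts: tool tilt deg per row (forward, about -y axis: ty toward +x)
    st=env.state();R0=R.from_quat(st['orientation']).as_matrix();g=st['tcp_pos']+.003*R0[:,1]
    rx=(hx-g[0]);rz=g[2]-hz;r0=np.hypot(rx,rz);th=np.arctan2(rz,rx);print('r',r0,'th',np.degrees(th));r=r or r0
    ax=np.array([yaw,-1,0]);ax/=np.linalg.norm(ax);w=[]
    for k in range(1,n+1):
        a=th+np.radians(step*k);Rk=R.from_rotvec(ax*np.radians(tilts*k)).as_matrix()@R0
        rr=r0+(r-r0)*k/n
        gx=hx-rr*np.cos(a);gp=np.array([gx,g[1]+yaw*(gx-g[0]),hz+rr*np.sin(a)]); w.append((gp-.003*Rk[:,1],Rk))
    rows(w,claw)
E
python3 -c "
from arm import *
pose();go(10,5,2)"
```

```text
t 10.68 p [ 0.4378 -0.1924  0.0513] tx [ 1.     0.026 -0.005] ty [-0.005 -0.004 -1.   ] F [-1.   3.7  6.4] gap 0.205 q [-0.08  0.28 -0.41  0.01 -0.88 -1.47]
r 0.2152098741116311 th 1.134980163939762
0.1, 0.02, -0.47, 0, 0, 0, -0.33, 0.1, 0.09, -0.46, 0, 0, 0, -0.34, 0.1, 0.13, -0.45, 0, 0.01, 0, -0.33, 0.1, 0.19, -0.43, 0, 0, 0, -0.33, 0.1, 0.25, -0.4, 0, 0, 0.01, -0.34
0.1, 0.28, -0.36, 0, 0, 0, -0.33, 0.1, 0.34, -0.33, 0, 0, 0, -0.33, 0.1, 0.37, -0.29, 0, 0, 0, -0.34, 0.1, 0.4, -0.24, 0, 0.01, 0, -0.33, 0.1, 0.42, -0.19, 0, 0, 0, -0.33
end [ 0.5168 -0.1899  0.2144]
```

Call:
send_rows(moves=[0.1,0.02,-0.47,0,0,0,-0.33,0.1,0.09,-0.46,0,0,0,-0.34,0.1,0.13,-0.45,0,0,0,-0.33,0.1,0.19,-0.43,0,0,0,-0.33,0.1,0.25,-0.4,0,0,0,-0.34])

```text
clock: 11.1
tcp_pos: [0.4581, -0.1917, 0.1414]
orientation: [0.705, 0.068, 0.05, -0.704]
ft_force: [1.9, -1.3, -4.2]
finger_gap: 0.204
```

```bash
python3 -c "
from arm import *
pose();s=snap('side','s10.png');cv2.imwrite('pics/s10c.png',cv2.resize(s[150:350,250:450,::-1],None,fx=3,fy=3));go(10,5,2)"
```

```text
t 11.1 p [ 0.4581 -0.1917  0.1414] tx [0.986 0.026 0.167] ty [ 0.167  0.    -0.986] F [ 1.9 -1.3 -4.2] gap 0.204 q [-0.09  0.12 -0.36 -0.02 -0.92 -1.44]
r 0.2161187070159254 th 26.87748812189981
0.1, 0.3, -0.36, 0, 0, 0, -0.33, 0.1, 0.33, -0.33, 0, 0, 0, -0.34, 0.1, 0.38, -0.28, 0, 0, 0.01, -0.33, 0.1, 0.41, -0.23, 0, 0.01, 0, -0.33, 0.1, 0.43, -0.19, 0, 0, 0, -0.34
0.1, 0.45, -0.12, 0, 0, 0, -0.33, 0.1, 0.46, -0.07, 0, 0, 0, -0.33, 0.1, 0.47, -0.02, 0, 0, 0, -0.34, 0.1, 0.47, 0.05, 0.01, 0, 0.01, -0.33, 0.1, 0.46, 0.1, 0, 0, 0, -0.33
end [ 0.6025 -0.1873  0.257 ]
```

View pics/s10c.png

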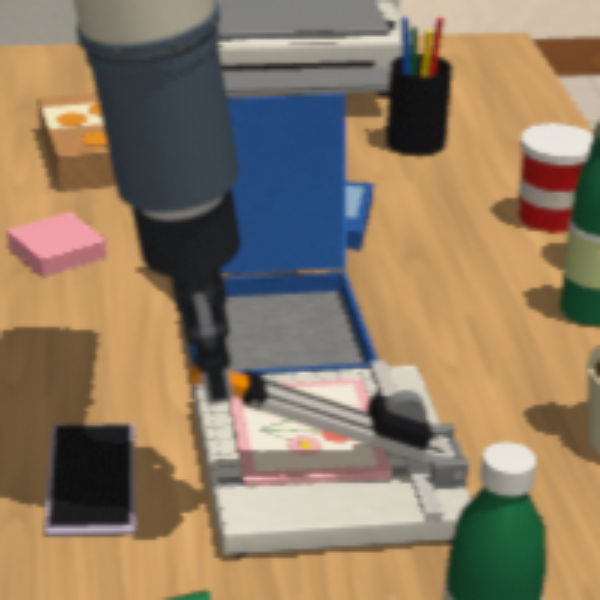

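The clamp arm is rising with the handle in the grip, and the panel hasn't moved.

Call:
send_rows(moves=[0.1,0.3,-0.36,0,0,0,-0.33,0.1,0.33,-0.33,0,0,0,-0.34,0.1,0.38,-0.28,0,0,0,-0.33,0.1,0.41,-0.23,0,0,0,-0.33,0.1,0.43,-0.19,0,0,0,-0.34])

```text
clock: 11.57
tcp_pos: [0.518, -0.1902, 0.2138]
orientation: [-0.697, -0.13, -0.111, 0.697]
ft_force: [-0.5, -1.5, -3.5]
finger_gap: 0.206
```

Call:
send_rows(moves=[0.1,0.45,-0.12,0,0,0,-0.33,0.1,0.46,-0.07,0,0,0,-0.33,0.1,0.47,-0.02,0,0,0,-0.34,0.1,0.47,0.05,0,0,0,-0.33,0.1,0.46,0.1,0,0,0,-0.33])

```text
clock: 11.98
tcp_pos: [0.6042, -0.188, 0.2544]
orientation: [-0.683, -0.191, -0.173, 0.684]
ft_force: [-2.4, -1.3, 1.9]
finger_gap: 0.204
```

```bash
python3 -c "
from arm import *
pose();s=snap('side','s11.png');cv2.imwrite('pics/s11c.png',cv2.resize(s[100:350,250:500,::-1],None,fx=2.4,fy=2.4));go(6,5,2)"
```

```text
t 11.98 p [ 0.6042 -0.188   0.2544] tx [0.867 0.025 0.498] ty [ 0.498  0.008 -0.867] F [-2.4 -1.3  1.9] gap 0.204 q [-0.08  0.13 -0.14 -0.07 -0.79 -1.42]
r 0.21307169117565256 th 77.79543756297443
0.1, 0.43, 0.16, 0, 0, 0, -0.33, 0.1, 0.41, 0.22, 0, 0, 0, -0.34, 0.1, 0.38, 0.26, 0.01, 0, 0.01, -0.33, 0.1, 0.35, 0.31, 0, 0, 0, -0.33, 0.1, 0.31, 0.34, 0, 0, 0, -0.34
0.1, 0.26, 0.39, 0.01, 0, 0, -0.33
end [ 0.7162 -0.1843  0.249 ]
```

View pics/s11c.png

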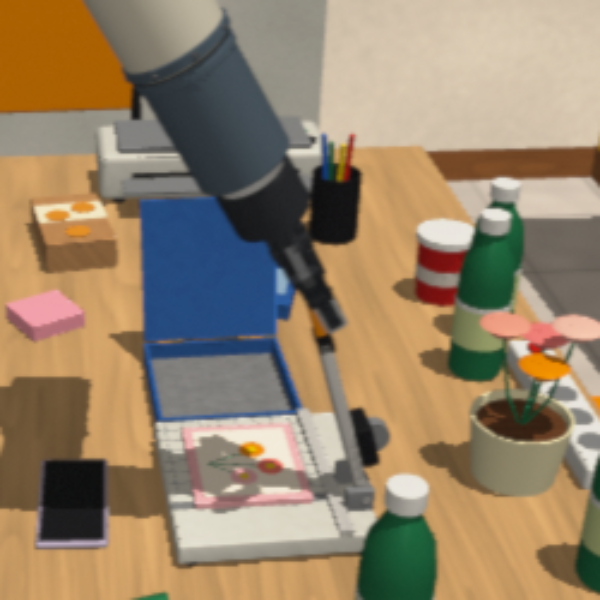

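Call:
send_rows(moves=[0.1,0.43,0.16,0,0,0,-0.33,0.1,0.41,0.22,0,0,0,-0.34,0.1,0.38,0.26,0,0,0,-0.33,0.1,0.35,0.31,0,0,0,-0.33,0.1,0,0,0,0,0,0])

```text
clock: 12.45
tcp_pos: [0.6804, -0.1861, 0.2576]
orientation: [-0.667, -0.24, -0.222, 0.669]
ft_force: [-0.5, 0.7, 7.4]
finger_gap: 0.204
```

```bash
python3 -c "
from arm import *
pose();go(5,2,1)"
```

```text
t 12.45 p [ 0.6804 -0.1861  0.2576] tx [0.786 0.024 0.618] ty [ 0.618  0.011 -0.786] F [-0.5  0.7  7.4] gap 0.204 q [-0.08  0.2  -0.1  -0.1  -0.61 -1.4 ]
r 0.21323545183299208 th 97.8954211381695
0.1, 0.13, 0.14, 0, 0, 0, -0.17, 0.1, 0.11, 0.14, 0, 0, 0, -0.16, 0.1, 0.11, 0.15, 0, 0, 0, -0.17, 0.1, 0.11, 0.15, 0, 0, 0.01, -0.17, 0.1, 0.09, 0.16, 0.01, 0, 0, -0.16
end [ 0.7164 -0.1848  0.2491]
```

Call:
send_rows(moves=[0.1,0.13,0.14,0,0,0,-0.17,0.1,0.11,0.14,0,0,0,-0.16,0.1,0,0,0,0,0,0])

```text
clock: 12.7
tcp_pos: [0.6939, -0.1857, 0.2551]
orientation: [-0.663, -0.252, -0.233, 0.665]
ft_force: [0.9, 0.3, 6.6]
finger_gap: 0.205
```

```bash
python3 -c "
from arm import *
pose();s=snap('side','s12.png');cv2.imwrite('pics/s12c.png',cv2.resize(s[100:350,250:500,::-1],None,fx=2.4,fy=2.4));go(5,2,1)"
```

```text
t 12.7 p [ 0.6939 -0.1857  0.2551] tx [0.765 0.024 0.644] ty [ 0.644  0.012 -0.765] F [0.9 0.3 6.6] gap 0.205 q [-0.08  0.22 -0.1  -0.11 -0.56 -1.39]
r 0.21309696531871522 th 101.47555895270735
0.1, 0.11, 0.15, 0, 0, 0, -0.17, 0.1, 0.11, 0.15, 0, 0, 0, -0.16, 0.1, 0.09, 0.16, 0, 0, 0, -0.17, 0.1, 0.09, 0.16, 0, 0, 0.01, -0.17, 0.1, 0.08, 0.17, 0.01, 0, 0, -0.16
end [ 0.7289 -0.1845  0.2445]
```

View pics/s12c.png

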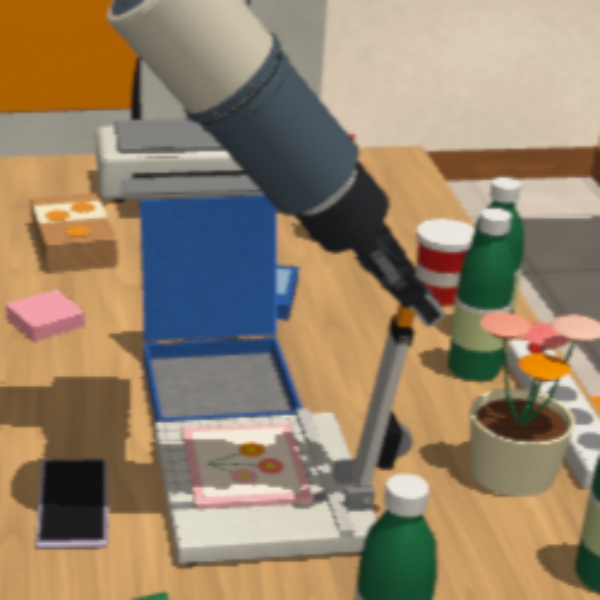

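Call:
send_rows(moves=[0.1,0.11,0.15,0,0,0,-0.17,0.1,0.11,0.15,0,0,0,-0.16,0.1,0,0,0,0,0,0])

```text
clock: 13.0
tcp_pos: [0.7043, -0.1855, 0.2521]
orientation: [-0.659, -0.261, -0.243, 0.662]
ft_force: [-23.9, 2.4, 17.0]
finger_gap: 0.206
```

Call:
send_rows(moves=[0.5,-0.08,-0.05,0,0,0,0,0.5,0,0,0,0,0,0,0.5,0,0,0,0,0,0,0.5,0,-0.6,0,0,0,0,0.5,0,-0.9,0,0,0,0])

```text
clock: 13.42
tcp_pos: [0.6614, -0.1854, 0.2868]
orientation: [-0.66, -0.257, -0.239, 0.665]
ft_force: [0.8, 0.0, 0.6]
finger_gap: 0.498
```

Call:
send_rows(moves=[0.5,0,-0.9,0,0,0,0,0.5,0,-0.9,0,0,0,0,0.5,0,0,0,0,0,0])

```text
clock: 13.67
tcp_pos: [0.6134, -0.188, 0.3547]
orientation: [-0.659, -0.264, -0.245, 0.66]
ft_force: [0.2, -0.2, 1.2]
finger_gap: 0.501
```

```bash
python3 -c "
from arm import *
pose();s=snap('side','s13.png');cv2.imwrite('pics/s13c.png',cv2.resize(s[100:350,250:500,::-1],None,fx=2.4,fy=2.4))
st=env.state();w=snap('wrist','w6.png')
C=cam('wrist',st)
for m in cams.mark_of('wrist','panel'): print(m,onz(C,m['xy'],.03))
"
```

```text
t 13.67 p [ 0.6134 -0.188   0.3547] tx [0.741 0.025 0.671] ty [ 0.671  0.011 -0.741] F [ 0.2 -0.2  1.2] gap 0.501 q [-0.1   0.01 -0.1  -0.11 -0.73 -1.39]
```

View pics/s13c.png

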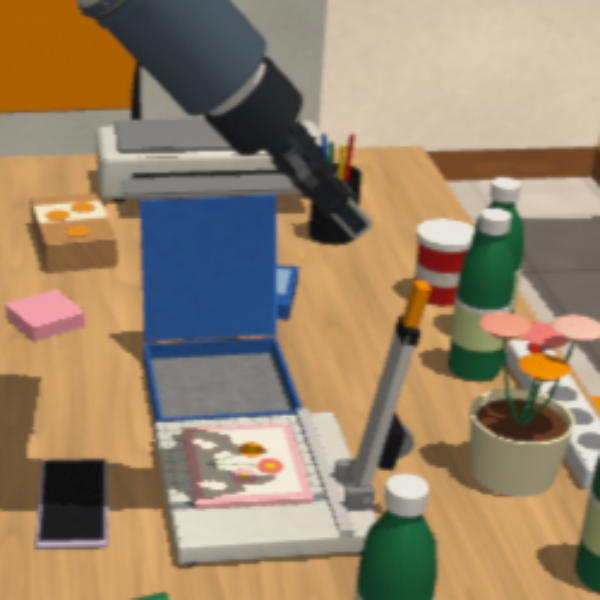

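View pics/w6.png

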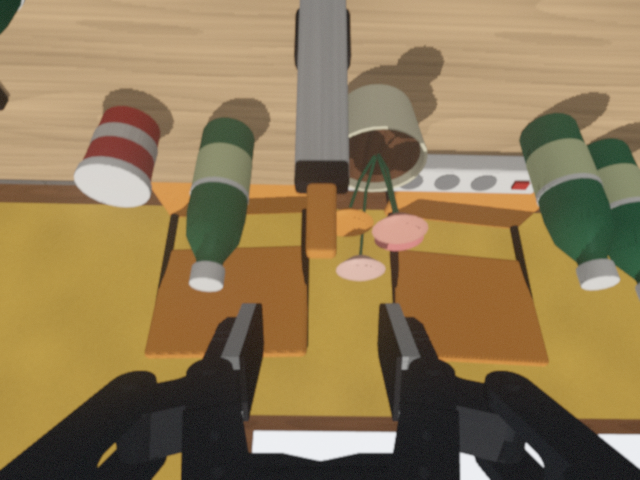

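```bash
python3 -c "
from arm import *
Rv=ori([-.03,1,0],[0,0,-1]);Rg=ori([1,.031,0],[0,0,-1])
plan([.5,-.2,.33],Rg)
plan([.543,-.24,.2],Rv,p0=np.array([.5,-.2,.33]),R0=Rg)
"
```

```text
N 7 row [-0.405 -0.116 -0.035] [ 0.007 -0.005  0.989] total shift [-2.4  -1.6  -0.25] turn [ 0.05 -0.03  6.92]
N 15 row [ 0.006  0.217 -0.108] [ 0.    -0.999  0.   ] total shift [ 1.04  3.25 -1.03] turn [  0.   -14.99   0.  ]
```

Call:
send_rows(moves=[0.5,-0.4,-0.12,-0.03,0,0,0.99,0.5,-0.4,-0.12,-0.03,0,0,0.99,0.5,-0.4,-0.12,-0.03,0,0,0.99,0.5,-0.4,-0.12,-0.03,0,0,0.99,0.5,-0.4,-0.12,-0.03,0,0,0.99])

```text
clock: 14.23
tcp_pos: [0.533, -0.195, 0.3254]
orientation: [0.704, 0.079, 0.061, -0.703]
ft_force: [0.7, -0.3, 0.2]
finger_gap: 0.5
```

Call:
send_rows(moves=[0.5,-0.4,-0.12,-0.03,0,0,0.99,0.5,-0.4,-0.12,-0.03,0,0,0.99,0.8,0.01,0.22,-0.11,0,-1,0,0.8,0.01,0.22,-0.11,0,-1,0,0.8,0.01,0.22,-0.11,0,-1,0])

```text
clock: 14.65
tcp_pos: [0.5043, -0.2112, 0.3024]
orientation: [0.697, 0.12, -0.124, -0.696]
ft_force: [-0.1, 0.6, -0.0]
finger_gap: 0.801
```

Call:
send_rows(moves=[0.8,0.01,0.22,-0.11,0,-1,0,0.8,0.01,0.22,-0.11,0,-1,0,0.8,0.01,0.22,-0.11,0,-1,0,0.8,0.01,0.22,-0.11,0,-1,0,0.8,0.01,0.22,-0.11,0,-1,0])

```text
clock: 15.07
tcp_pos: [0.5167, -0.229, 0.2585]
orientation: [0.642, 0.295, -0.3, -0.641]
ft_force: [-0.6, 0.5, -0.3]
finger_gap: 0.806
```

Call:
send_rows(moves=[0.8,0.01,0.22,-0.11,0,-1,0,0.8,0.01,0.22,-0.11,0,-1,0,0.8,0.01,0.22,-0.11,0,-1,0,0.8,0.01,0.22,-0.11,0,-1,0,0.8,0.01,0.22,-0.11,0,-1,0])

```text
clock: 15.48
tcp_pos: [0.5366, -0.2377, 0.2144]
orientation: [-0.542, -0.451, 0.456, 0.543]
ft_force: [0.0, 0.1, 0.3]
finger_gap: 0.799
```

Call:
send_rows(moves=[0.8,0.01,0.22,-0.11,0,-1,0,0.8,0.01,0.22,-0.11,0,-1,0,0.8,0,0,0,0,0,0])

```text
clock: 15.73
tcp_pos: [0.5447, -0.2376, 0.195]
orientation: [-0.491, -0.505, 0.51, 0.494]
ft_force: [-0.5, 0.1, -0.8]
finger_gap: 0.8
```

```bash
python3 -c "
from arm import *
pose()
st=env.state();w=snap('wrist','w7.png')
C=cam('wrist',st)
for m in cams.mark_of('wrist','panel'): print(m,onz(C,m['xy'],.03))
"
```

```text
t 15.73 p [ 0.5447 -0.2376  0.195 ] tx [-0.03   1.    -0.002] ty [-0.009 -0.002 -1.   ] F [-0.5  0.1 -0.8] gap 0.8 q [-0.15  0.37  0.12  0.   -1.33  0.18]
{'xy': [316.6, 361.3], 'confidence': 0.74} [ 0.5422095  -0.12493484  0.03      ]
```

View pics/w7.png

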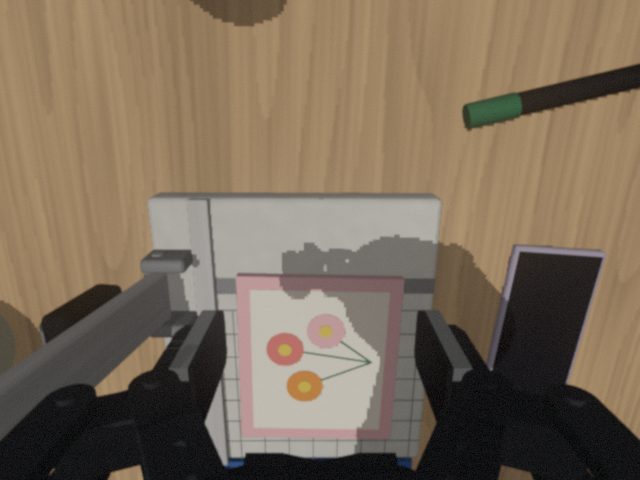

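```bash
python3 -c "
from arm import *
C=cam('wrist')
for uv in [(237,273),(403,277),(241,439),(391,441)]: print(onz(C,uv,.038))
for uv in [(151,194),(440,195)]: print(onz(C,uv,.03))
# shut vs open tip estimate
"
```

```text
[ 0.60184701 -0.20056878  0.038     ]
[ 0.48363391 -0.20003889  0.038     ]
[ 0.60383152 -0.05512238  0.038     ]
[ 0.48151576 -0.05545216  0.038     ]
[ 0.66040877 -0.25455476  0.03      ]
[ 0.46130645 -0.25831806  0.03      ]
```

Call:
send_rows(moves=[0.8,0.39,0.8,0.05,0,0,0,0.8,0,0.8,0,0,0,0,0.8,0,0.8,0,0,0,0,0.8,0,0.6,0,0,0,0,0.8,0,0,0,0,0,0])

```text
clock: 16.25
tcp_pos: [0.5391, -0.2222, 0.0744]
orientation: [-0.492, -0.502, 0.509, 0.497]
ft_force: [-0.3, 0.4, -0.4]
finger_gap: 0.8
```

```bash
python3 -c "
from arm import *
pose()
s=snap('side','s14.png');cv2.imwrite('pics/s14c.png',cv2.resize(s[200:350,270:430,::-1],None,fx=4,fy=4))
w=snap('wrist','w8.png')
"
```

```text
t 16.25 p [ 0.5391 -0.2222  0.0744] tx [-0.022  1.    -0.001] ty [-0.011 -0.001 -1.   ] F [-0.3  0.4 -0.4] gap 0.8 q [-0.12  0.44 -0.1   0.   -1.04  0.14]
```

View pics/s14c.png

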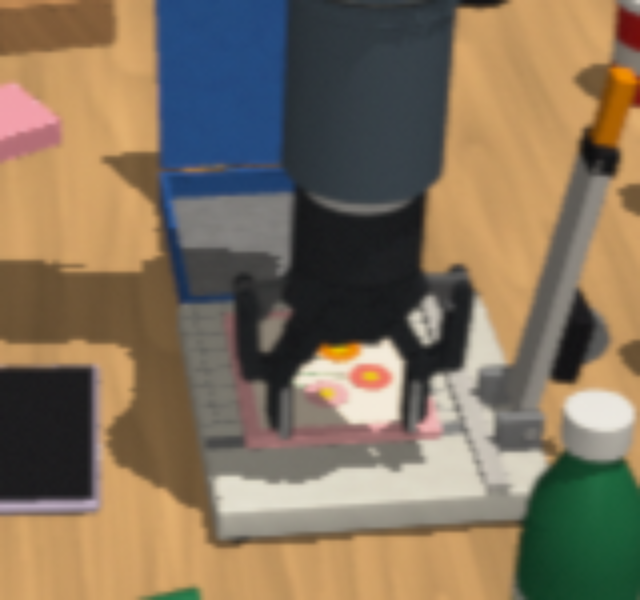

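View pics/w8.png

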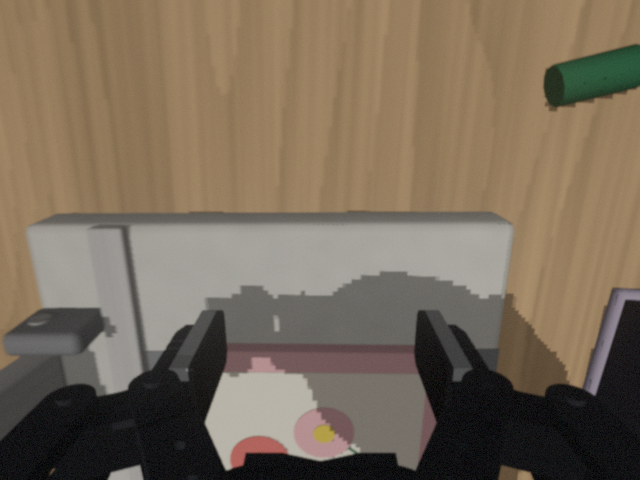

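```bash
python3 -c "
from arm import *
C=cam('wrist')
print(onz(C,(320,345),.038),onz(C,(320,345),.03),onz(C,(320,352),.038),onz(C,(270,214),.03),onz(C,(270,222),.03))
for z in (.03,.038,.06): print(proj(C,[.54,-.211,z]),proj(C,[.54,-.233,z]))
"
```

```text
[ 0.54143757 -0.20134218  0.038     ] [ 0.54130265 -0.19644625  0.03      ] [ 0.54135014 -0.19784912  0.038     ] [ 0.5635179  -0.25759464  0.03      ] [ 0.56355391 -0.25416802  0.03      ]
[323.726276   316.47692851] [325.13692279 270.66849802]
[323.91103214 325.30815507] [325.38993112 277.84409487]
[324.50921672 353.90099931] [326.21439381 301.22677208]
```

Call:
send_rows(moves=[0.8,-0.25,0.1,0.02,0,0,0,0.8,0,0.25,0,0,0,0,0.8,0,0.2,0,0,0,0,0.8,0,0,0,0,0,0])

```text
clock: 16.68
tcp_pos: [0.5409, -0.2333, 0.0562]
orientation: [-0.494, -0.504, 0.508, 0.494]
ft_force: [-0.7, -0.6, -0.3]
finger_gap: 0.806
```

```bash
python3 -c "
from arm import *
pose()
s=snap('side','s15.png');cv2.imwrite('pics/s15c.png',cv2.resize(s[240:350,270:430,::-1],None,fx=5,fy=5))
w=snap('wrist','w9.png')
"
```

```text
t 16.68 p [ 0.5409 -0.2333  0.0562] tx [-0.025  1.    -0.003] ty [-0.004 -0.003 -1.   ] F [-0.7 -0.6 -0.3] gap 0.806 q [-0.14  0.46 -0.11  0.   -1.    0.16]
```

View pics/s15c.png

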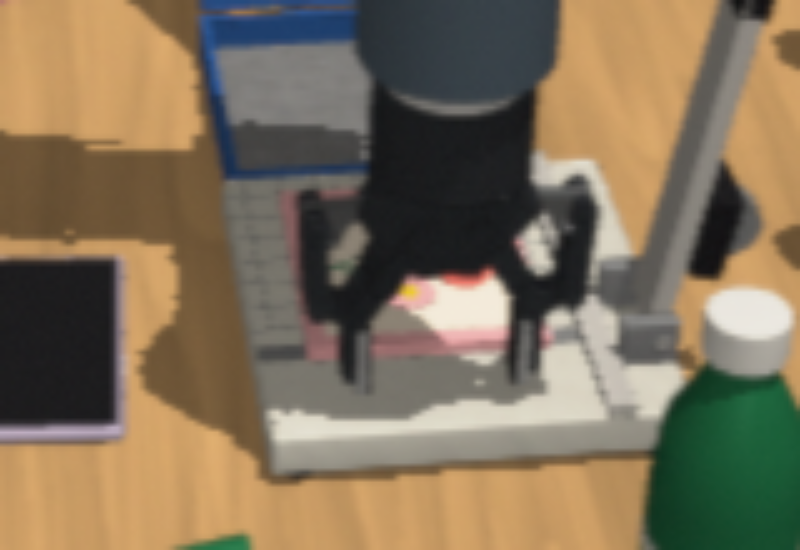

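View pics/w9.png

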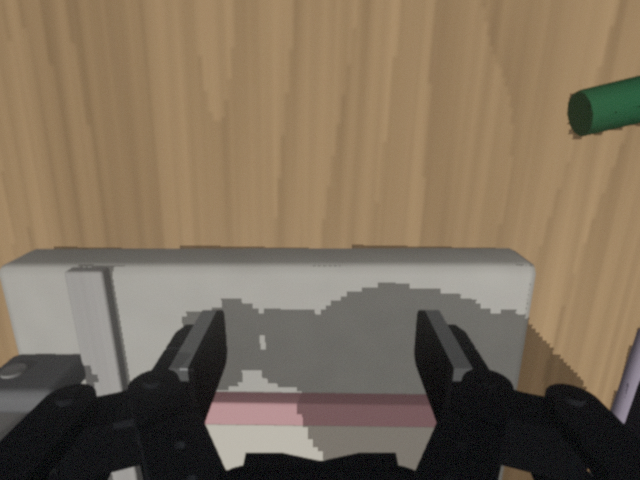

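Call:
send_rows(moves=[0.8,0,0.1,0,0,0,0,0.8,0,0,0,0,0,0])

```text
clock: 16.95
tcp_pos: [0.5418, -0.2333, 0.0534]
orientation: [-0.494, -0.505, 0.508, 0.493]
ft_force: [-0.0, 0.5, 0.3]
finger_gap: 0.8
```

Call:
send_rows(moves=[0.8,0,0.08,0,0,0,0,0.8,0,0,0,0,0,0])

```text
clock: 17.12
tcp_pos: [0.5416, -0.2333, 0.05]
orientation: [-0.494, -0.505, 0.508, 0.493]
ft_force: [0.0, 0.9, 0.2]
finger_gap: 0.804
```

Call:
send_rows(moves=[0.8,0,0.06,0,0,0,0,0.8,0,0,0,0,0,0])

```text
clock: 17.28
tcp_pos: [0.5416, -0.2334, 0.0477]
orientation: [-0.494, -0.505, 0.508, 0.493]
ft_force: [-0.4, -0.5, -0.4]
finger_gap: 0.801
```

Call:
send_rows(moves=[0.8,0,0.06,0,0,0,0,0.8,0,0,0,0,0,0])

```text
clock: 17.45
tcp_pos: [0.5416, -0.2334, 0.0452]
orientation: [-0.494, -0.505, 0.508, 0.493]
ft_force: [0.1, 0.5, 0.4]
finger_gap: 0.8
```

Call:
send_rows(moves=[0.8,0,0.06,0,0,0,0,0.8,0,0,0,0,0,0])

```text
clock: 17.62
tcp_pos: [0.5419, -0.2336, 0.0448]
orientation: [-0.494, -0.505, 0.508, 0.492]
ft_force: [-4.6, 2.7, 10.5]
finger_gap: 0.797
```

Call:
send_rows(moves=[0.8,0,0.05,0,0,0,0,0.8,0,0,0,0,0,0])

```text
clock: 17.78
tcp_pos: [0.542, -0.2336, 0.0447]
orientation: [-0.494, -0.505, 0.508, 0.492]
ft_force: [-8.8, 5.5, 22.3]
finger_gap: 0.798
```

Call:
send_rows(moves=[0.8,0,-0.16,0,0,0,0,0.8,0.2,0,0,0,0,0,0.8,0.2,0,0,0,0,0,0.8,0.2,0,0,0,0,0,0.8,0.2,0,0,0,0,0])

```text
clock: 18.2
tcp_pos: [0.5407, -0.2005, 0.0469]
orientation: [-0.494, -0.505, 0.508, 0.493]
ft_force: [0.0, -0.2, 0.7]
finger_gap: 0.8
```

```bash
python3 -c "
from arm import *
pose()
w=snap('wrist','w10.png')
"
```

```text
t 18.2 p [ 0.5407 -0.2005  0.0469] tx [-0.026  1.    -0.004] ty [-0.003 -0.004 -1.   ] F [ 0.  -0.2  0.7] gap 0.8 q [-0.08  0.45 -0.16  0.01 -0.96  0.1 ]
```

View pics/w10.png

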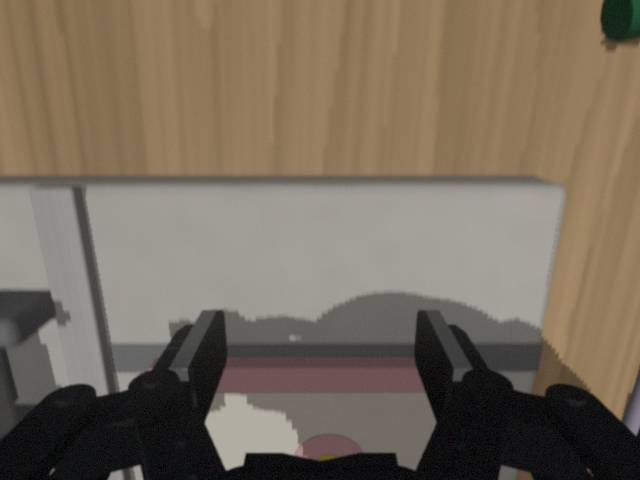

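Call:
send_rows(moves=[0.8,0.25,0,0,0,0,0,0.8,0.25,0,0,0,0,0,0.8,0.25,0,0,0,0,0,0.8,0.25,0,0,0,0,0,0.8,0.25,0,0,0,0,0])

```text
clock: 18.67
tcp_pos: [0.5396, -0.1503, 0.0472]
orientation: [-0.494, -0.505, 0.508, 0.493]
ft_force: [1.0, 0.5, -1.5]
finger_gap: 0.803
```

```bash
python3 -c "
from arm import *
pose()
w=snap('wrist','w11.png')
s=snap('scene','c11.png');cv2.imwrite('pics/c11c.png',cv2.resize(s[190:330,180:400,::-1],None,fx=3.6,fy=3.6))
"
```

```text
t 18.67 p [ 0.5396 -0.1503  0.0472] tx [-0.026  1.    -0.004] ty [-0.002 -0.004 -1.   ] F [ 1.   0.5 -1.5] gap 0.803 q [ 0.01  0.42 -0.21  0.01 -0.94  0.01]
```

View pics/w11.png

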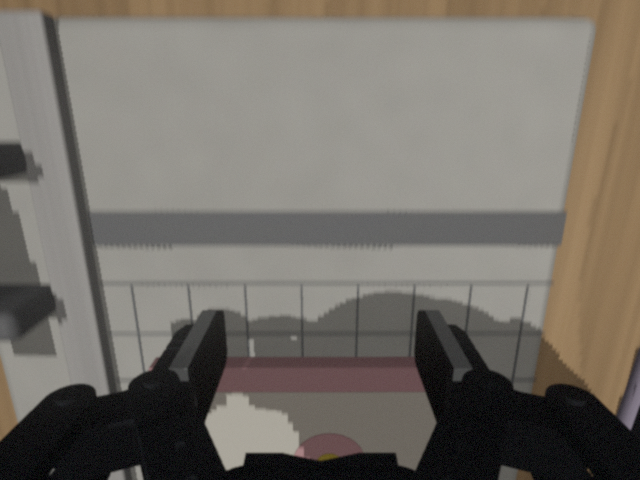

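View pics/c11c.png

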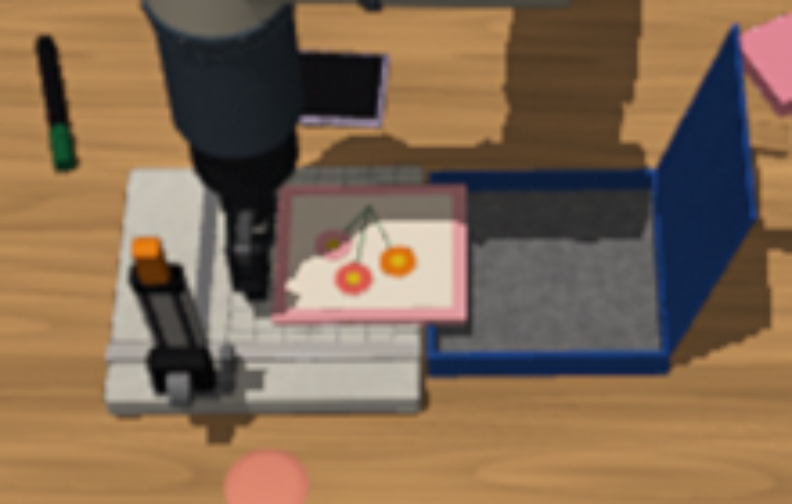

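```bash
python3 -c "
from arm import *
C=cam('scene')
f=lambda u,v,z: np.round(onz(C,(180+(u-1)/3.6,190+(v-1)/3.6),z)[:2],4)
for n,u,v,z in [('P-x+y',466,186,.038),('P+x+y top',466,314,.038),('P-x-y',283,186,.038),('P+x-y',273,315,.038),('C-x-y out',429,172,.028),('C-x+y out',655,172,.028),('C-x-y in',470,190,.028),('C-x+y in',650,189,.028),('C+x-y out',429,362,.028),('C+x+y out',668,361,.028),('C+x in',560,351,.028),('B-x',425,168,.03),('B+x',421,403,.03)]: print(n,f(u,v,z))
s=cv2.imread('pics/c11.png');cv2.imwrite('pics/c11d.png',cv2.resize(s[230:300,250:370],None,fx=6.5,fy=6.5,interpolation=cv2.INTER_CUBIC))
"
```

```text
P-x+y [4.822e-01 2.000e-04]
P+x+y top [0.5956 0.0032]
P-x-y [ 0.4843 -0.1373]
P+x-y [ 0.5987 -0.136 ]
C-x-y out [ 0.4624 -0.0286]
C-x+y out [0.4597 0.1432]
C-x-y in [0.4787 0.003 ]
C-x+y in [0.4757 0.139 ]
C+x-y out [ 0.6302 -0.0225]
C+x+y out [0.6266 0.1484]
C+x in [0.6195 0.0712]
B-x [ 0.4601 -0.0316]
B+x [ 0.6652 -0.0268]
```

View pics/c11d.png

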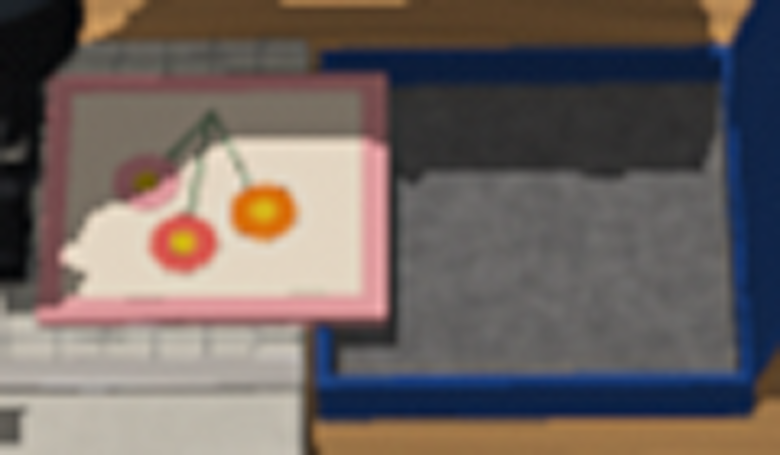

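The panel slides squarely. Its centre is at x≈0.540 and the case centre is at about (0.5445, 0.060). I'll keep pushing, nudging slightly towards +x.

Call:
send_rows(moves=[0.8,0.25,0,-0.02,0,0,0,0.8,0.25,0,-0.02,0,0,0,0.8,0.25,0,-0.02,0,0,0,0.8,0.25,0,-0.02,0,0,0,0.8,0.25,0,-0.02,0,0,0])

```text
clock: 19.18
tcp_pos: [0.5425, -0.1004, 0.0472]
orientation: [-0.494, -0.505, 0.508, 0.493]
ft_force: [0.7, -0.8, 0.1]
finger_gap: 0.796
```

```bash
python3 -c "
from arm import *
pose()
s=snap('scene','c12.png');cv2.imwrite('pics/c12c.png',cv2.resize(s[190:330,180:400,::-1],None,fx=3.6,fy=3.6))
"
```

```text
t 19.18 p [ 0.5425 -0.1004  0.0472] tx [-0.026  1.    -0.004] ty [-0.002 -0.004 -1.   ] F [ 0.7 -0.8  0.1] gap 0.796 q [ 0.1   0.41 -0.23  0.01 -0.93 -0.08]
```

View pics/c12c.png

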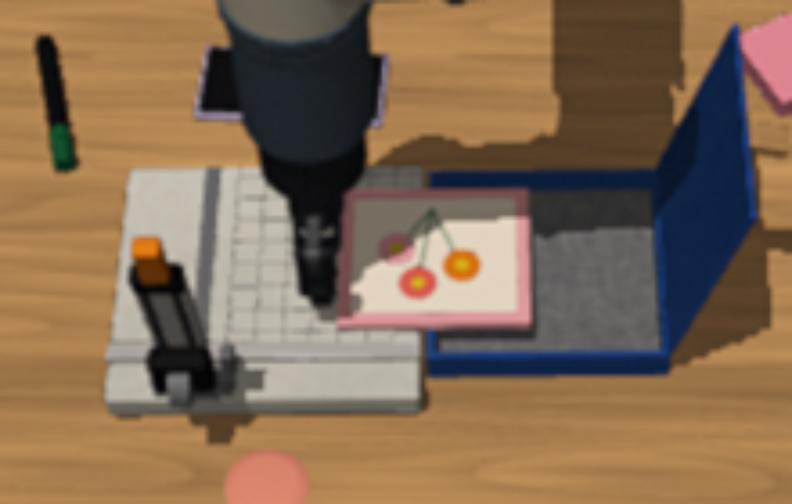

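Good. I'll keep going.

Call:
send_rows(moves=[0.8,0.25,0,-0.01,0,0,0,0.8,0.25,0,-0.01,0,0,0,0.8,0.25,0,-0.01,0,0,0,0.8,0.25,0,-0.01,0,0,0,0.8,0.2,0,-0.01,0,0,0])

```text
clock: 19.65
tcp_pos: [0.5432, -0.0522, 0.0469]
orientation: [-0.494, -0.505, 0.508, 0.493]
ft_force: [0.2, -0.4, 0.4]
finger_gap: 0.799
```

```bash
python3 -c "
from arm import *
pose()
s=snap('scene','c13.png');cv2.imwrite('pics/c13c.png',cv2.resize(s[190:330,180:400,::-1],None,fx=3.6,fy=3.6))
snap('wrist','w13.png')
"
```

```text
t 19.65 p [ 0.5432 -0.0522  0.0469] tx [-0.026  1.    -0.004] ty [-0.002 -0.004 -1.   ] F [ 0.2 -0.4  0.4] gap 0.799 q [ 0.19  0.4  -0.24  0.   -0.93 -0.17]
```

View pics/c13c.png

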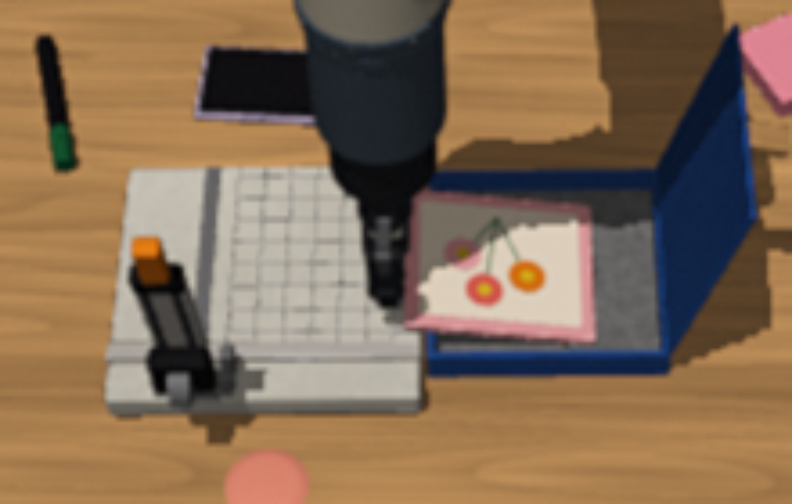

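View pics/w13.png

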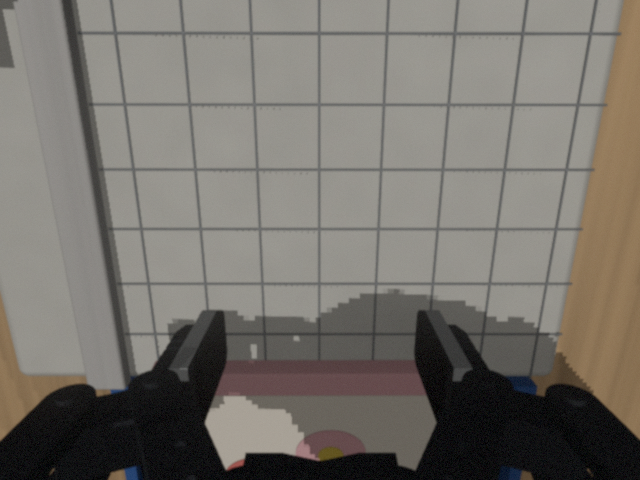

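The panel has tipped into the case. I'll push on to clear the wall.

Call:
send_rows(moves=[0.8,0.2,0,0,0,0,0,0.8,0.2,0,0,0,0,0,0.8,0.15,0,0,0,0,0,0.8,0.1,0,0,0,0,0,0.8,0,0,0,0,0,0])

```text
clock: 20.17
tcp_pos: [0.5426, -0.0266, 0.0468]
orientation: [-0.494, -0.505, 0.508, 0.493]
ft_force: [0.4, 0.7, 0.5]
finger_gap: 0.797
```

```bash
python3 -c "
from arm import *
pose()
s=snap('scene','c14.png');cv2.imwrite('pics/c14c.png',cv2.resize(s[190:330,180:400,::-1],None,fx=3.6,fy=3.6))
snap('wrist','w14.png')
"
```

```text
t 20.17 p [ 0.5426 -0.0266  0.0468] tx [-0.027  1.    -0.004] ty [-0.001 -0.004 -1.   ] F [0.4 0.7 0.5] gap 0.797 q [ 0.24  0.4  -0.25  0.   -0.92 -0.22]
```

View pics/c14c.png

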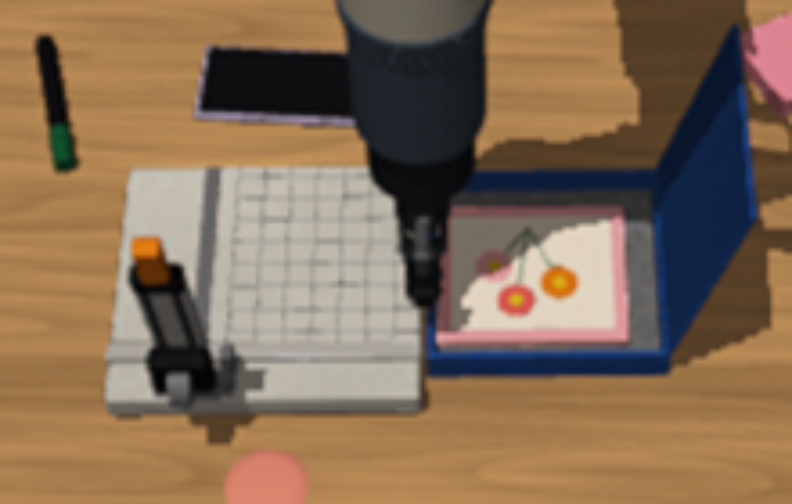

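View pics/w14.png

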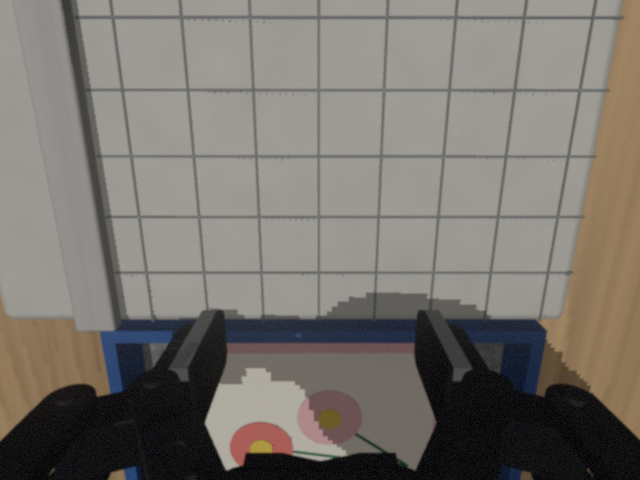

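The panel appears to lie flat inside the case. I'll lift off and check.

Call:
send_rows(moves=[0.8,-0.1,-0.4,0,0,0,0,0.8,-0.2,-0.9,0,0,0,0,0.6,-0.5,-0.9,0,0,0,0,0.6,-0.6,-0.9,0,0,0,0,0.6,-0.6,-0.9,0,0,0,0])

```text
clock: 20.68
tcp_pos: [0.5444, -0.1059, 0.2065]
orientation: [-0.494, -0.505, 0.508, 0.493]
ft_force: [1.2, 0.5, -0.9]
finger_gap: 0.601
```

Call:
send_rows(moves=[0.6,-0.5,-0.9,0,0,0,0,0.6,0,-0.9,0,0,0,0,0.6,0,0,0,0,0,0])

```text
clock: 20.93
tcp_pos: [0.5478, -0.1272, 0.2849]
orientation: [0.499, 0.507, -0.505, -0.489]
ft_force: [0.2, 0.3, 1.1]
finger_gap: 0.601
```

```bash
python3 -c "
from arm import *
pose();st=env.state()
snap('wrist','w15.png');C=cam('wrist',st)
for t,z in [('panel',.008),('case',0)]:
  for m in cams.mark_of('wrist',t): print(t,m,onz(C,m['xy'],z))
Rv=R.from_quat(st['orientation']).as_matrix()
Rg=ori([1,.031,0],[0,0,-1])
Rt=ori([.745,.024,.665],[.665,.012,-.745])
plan([.52,-.18,.36],Rg)
"
```

```text
t 20.93 p [ 0.5478 -0.1272  0.2849] tx [-0.024  1.    -0.007] ty [ 0.012 -0.007 -1.   ] F [0.2 0.3 1.1] gap 0.601 q [ 0.05  0.26  0.2   0.01 -1.49 -0.03]
panel {'xy': [326.7, 355.4], 'confidence': 0.6} [0.5393512  0.05035583 0.008     ]
N 15 row [-0.109 -0.139 -0.031] [ 0.001  0.996 -0.003] total shift [-1.37 -2.09  0.67] turn [ 1.000e-02  1.495e+01 -4.000e-02]
```

View pics/w15.png

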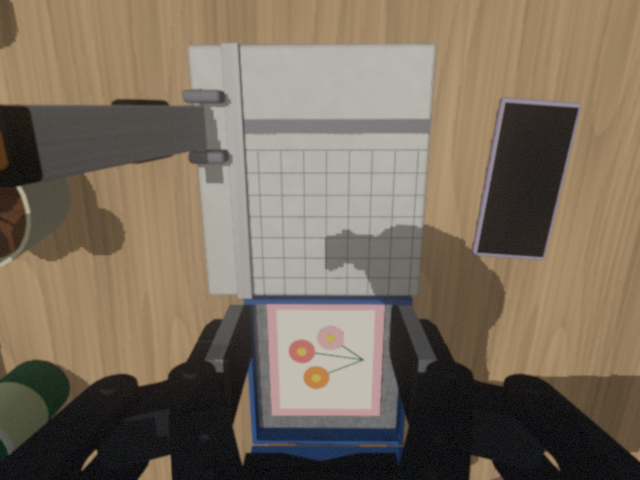

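The panel lies flat on the felt: its top edge is 117 px and its bottom edge 108 px, which matches a level panel at floor height. Next is the clamp arm.

Call:
send_rows(moves=[0.6,-0.11,-0.14,-0.03,0,1,0,0.6,-0.11,-0.14,-0.03,0,1,0,0.6,-0.11,-0.14,-0.03,0,1,0,0.6,-0.11,-0.14,-0.03,0,1,0,0.6,-0.11,-0.14,-0.03,0,1,0])

```text
clock: 21.5
tcp_pos: [0.5468, -0.1468, 0.3029]
orientation: [0.609, 0.358, -0.362, -0.608]
ft_force: [-0.0, -0.7, 0.1]
finger_gap: 0.598
```

Call:
send_rows(moves=[0.6,-0.11,-0.14,-0.03,0,1,0,0.6,-0.11,-0.14,-0.03,0,1,0,0.6,-0.11,-0.14,-0.03,0,1,0,0.6,-0.11,-0.14,-0.03,0,1,0,0.6,-0.11,-0.14,-0.03,0,1,0])

```text
clock: 21.92
tcp_pos: [0.5373, -0.167, 0.331]
orientation: [0.682, 0.188, -0.192, -0.68]
ft_force: [0.1, -0.1, -1.0]
finger_gap: 0.599
```

Call:
send_rows(moves=[0.6,-0.11,-0.14,-0.03,0,1,0,0.6,-0.11,-0.14,-0.03,0,1,0,0.6,-0.11,-0.14,-0.03,0,1,0,0.6,-0.11,-0.14,-0.03,0,1,0,0.6,-0.11,-0.14,-0.03,0,1,0])

```text
clock: 22.33
tcp_pos: [0.5188, -0.1798, 0.3592]
orientation: [0.708, 0.006, -0.009, -0.706]
ft_force: [0.2, 0.4, -0.2]
finger_gap: 0.598
```

```bash
python3 -c "
from arm import *
pose();st=env.state()
Rt=ori([.745,.024,.665],[.665,.012,-.745])
t=np.array([.702,-.1865,.2525])
plan(t-.09*Rt[:,1],Rt)
"
```

```text
t 22.33 p [ 0.5188 -0.1798  0.3592] tx [ 1.     0.021 -0.005] ty [-0.005 -0.004 -1.   ] F [ 0.2  0.4 -0.2] gap 0.598 q [-0.05  0.25  0.37  0.   -1.69 -1.5 ]
N 8 row [ 0.334  0.242 -0.033] [-0.002 -0.007 -0.876] total shift [ 3.08  0.97 -0.26] turn [-0.02 -0.06 -7.01]
```

Call:
send_rows(moves=[0.6,0.33,0.24,-0.03,0,-0.01,-0.88,0.6,0.33,0.24,-0.03,0,-0.01,-0.88,0.6,0.33,0.24,-0.03,0,0,-0.88,0.6,0.33,0.24,-0.03,0,0,-0.88,0.6,0.33,0.24,-0.03,0,0,-0.87])

```text
clock: 22.75
tcp_pos: [0.5923, -0.1838, 0.3241]
orientation: [-0.688, -0.171, -0.151, 0.689]
ft_force: [0.1, 1.2, 0.0]
finger_gap: 0.6
```

Call:
send_rows(moves=[0.6,0.33,0.24,-0.03,0,-0.01,-0.88,0.6,0.33,0.24,-0.03,0,-0.01,-0.88,0.6,0.34,0.24,-0.03,0,0,-0.87,0.6,0,0,0,0,0,0])

```text
clock: 23.08
tcp_pos: [0.64, -0.1858, 0.3174]
orientation: [-0.658, -0.262, -0.242, 0.663]
ft_force: [-1.3, 1.2, -0.3]
finger_gap: 0.598
```

```bash
python3 -c "
from arm import *
pose();st=env.state();snap('wrist','w16.png');C=cam('wrist',st)
print(cams.mark_of('wrist','clamp_grip'))
print(proj(C,[.702,-.1865,.2525]))
Rt=ori([.745,.024,.665],[.665,.012,-.745])
t=np.array([.702,-.1865,.2525])
plan(t-.0*Rt[:,1],Rt)
"
```

```text
t 23.08 p [ 0.64   -0.1858  0.3174] tx [0.745 0.024 0.667] ty [ 0.666  0.017 -0.745] F [-1.3  1.2 -0.3] gap 0.598 q [-0.09  0.08 -0.12 -0.13 -0.66 -1.38]
[{'xy': [319.0, 257.2], 'confidence': 0.73}]
[314.37973419 265.44192129]
N 3 row [ 0.007  0.764 -0.014] [-0.013  0.005 -0.004] total shift [ 0.02  2.29 -0.05] turn [-0.04  0.02 -0.01]
```

View pics/w16.png

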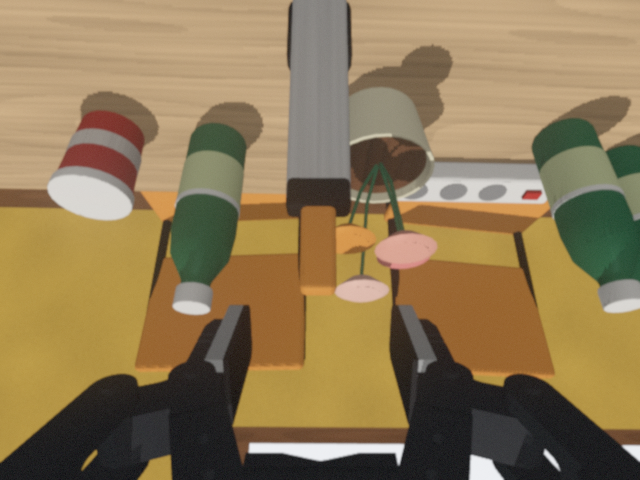

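Call:
send_rows(moves=[0.6,0,0.76,0,0,0,0,0.6,0,0.76,0,0,0,0,0.6,0,0.7,0,0,0,0,0.6,0,0,0,0,0,0])

```text
clock: 23.52
tcp_pos: [0.7012, -0.1839, 0.2491]
orientation: [-0.659, -0.26, -0.239, 0.664]
ft_force: [-0.7, 0.2, -1.9]
finger_gap: 0.596
```

Call:
send_rows(moves=[0.1,0,0,0,0,0,0,0.1,0,0,0,0,0,0,0.1,0,0,0,0,0,0,0.1,0,0,0,0,0,0,0.1,0,0,0,0,0,0], grip_force=30)

```text
clock: 23.93
tcp_pos: [0.701, -0.1855, 0.2584]
orientation: [-0.658, -0.265, -0.244, 0.661]
ft_force: [-0.1, -3.0, 1.0]
finger_gap: 0.204
```

```bash
python3 -c "
from arm import *
pose();s=snap('side','s17.png');cv2.imwrite('pics/s17c.png',cv2.resize(s[100:350,250:500,::-1],None,fx=2.4,fy=2.4))
go(10,-5,-2,r=.2131)
"
```

```text
t 23.93 p [ 0.701  -0.1855  0.2584] tx [0.741 0.026 0.671] ty [ 0.671  0.015 -0.741] F [-0.1 -3.   1. ] gap 0.204 q [-0.08  0.22 -0.1  -0.14 -0.52 -1.37]
r 0.2179670719881471 th 103.28924144875756
0.1, -0.29, -0.37, 0, 0, 0, 0.33, 0.1, -0.34, -0.33, 0, 0, 0, 0.34, 0.1, -0.37, -0.29, 0, 0, -0.01, 0.33, 0.1, -0.41, -0.24, 0, 0, 0, 0.33, 0.1, -0.43, -0.19, 0, 0, 0, 0.34
0.1, -0.44, -0.13, 0, 0.01, 0, 0.33, 0.1, -0.46, -0.08, 0, 0, 0, 0.33, 0.1, -0.47, -0.02, 0, 0, -0.01, 0.34, 0.1, -0.46, 0.04, 0, 0, 0, 0.33, 0.1, -0.45, 0.09, 0, 0, 0, 0.33
end [ 0.5246 -0.191   0.2177]
```

View pics/s17c.png

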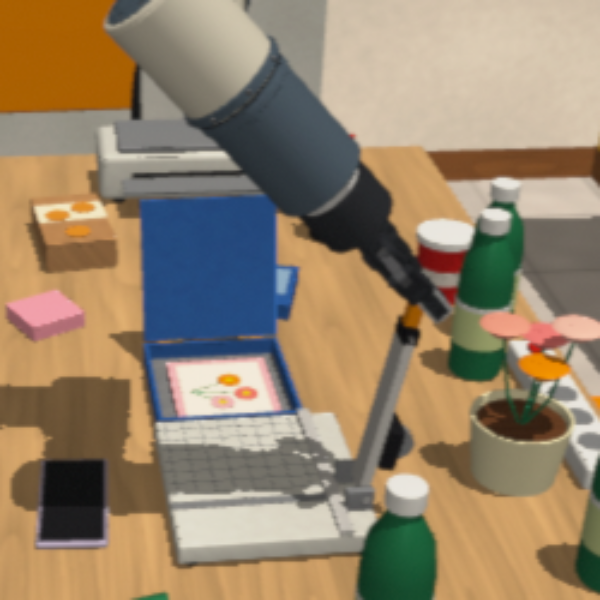

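The side view shows the panel lying in the case and the handle gripped again. I'll lower the arm.

```bash
python3 -c "
from arm import *
go(20,-5,-2)
"
```

```text
r 0.2179670719881471 th 103.28924144875756
0.1, -0.28, -0.38, 0, 0, 0, 0.33, 0.1, -0.33, -0.34, 0, 0, 0, 0.34, 0.1, -0.37, -0.3, 0, 0, -0.01, 0.33, 0.1, -0.4, -0.25, 0, 0, 0, 0.33, 0.1, -0.43, -0.2, 0, 0, 0, 0.34
0.1, -0.45, -0.15, 0, 0.01, 0, 0.33, 0.1, -0.46, -0.09, 0, 0, 0, 0.33, 0.1, -0.47, -0.03, 0, 0, -0.01, 0.34, 0.1, -0.48, 0.02, 0, 0, 0, 0.33, 0.1, -0.46, 0.09, 0, 0, 0, 0.33
0.1, -0.45, 0.13, 0, 0, 0, 0.34, 0.1, -0.44, 0.2, 0.01, 0, 0, 0.33, 0.1, -0.4, 0.24, 0, 0, -0.01, 0.33, 0.1, -0.37, 0.3, 0, 0, 0, 0.34, 0.1, -0.34, 0.33, 0.01, 0, 0, 0.33
0.1, -0.29, 0.38, 0, 0.01, 0, 0.33, 0.1, -0.24, 0.4, 0, 0, 0, 0.34, 0.1, -0.19, 0.44, 0, 0, -0.01, 0.33, 0.1, -0.13, 0.45, 0.01, 0, 0, 0.33, 0.1, -0.08, 0.47, 0, 0, 0, 0.34
end [ 0.4355 -0.1937  0.0596]
```

Call:
send_rows(moves=[0.1,-0.28,-0.38,0,0,0,0.33,0.1,-0.33,-0.34,0,0,0,0.34,0.1,-0.37,-0.3,0,0,0,0.33,0.1,-0.4,-0.25,0,0,0,0.33,0.1,-0.43,-0.2,0,0,0,0.34])

```text
clock: 24.4
tcp_pos: [0.6058, -0.1879, 0.2582]
orientation: [-0.679, -0.205, -0.184, 0.681]
ft_force: [4.1, -3.5, -6.3]
finger_gap: 0.204
```

Call:
send_rows(moves=[0.1,-0.45,-0.15,0,0,0,0.33,0.1,-0.46,-0.09,0,0,0,0.33,0.1,-0.47,-0.03,0,0,0,0.34,0.1,-0.48,0.02,0,0,0,0.33,0.1,-0.46,0.09,0,0,0,0.33])

```text
clock: 24.82
tcp_pos: [0.5208, -0.1901, 0.2202]
orientation: [-0.694, -0.146, -0.124, 0.694]
ft_force: [3.6, 0.4, -2.8]
finger_gap: 0.204
```

```bash
python3 -c "
from arm import *
pose()
go(10,-5,-2)
"
```

```text
t 24.82 p [ 0.5208 -0.1901  0.2202] tx [0.926 0.03  0.375] ty [ 0.375  0.006 -0.927] F [ 3.6  0.4 -2.8] gap 0.204 q [-0.1   0.06 -0.26 -0.05 -0.87 -1.42]
r 0.21739305057247107 th 52.92003237804272
0.1, -0.45, 0.14, 0, 0, 0, 0.33, 0.1, -0.43, 0.2, 0, 0, 0, 0.34, 0.1, -0.4, 0.25, 0, 0, -0.01, 0.33, 0.1, -0.37, 0.29, 0.01, 0, 0, 0.33, 0.1, -0.33, 0.34, 0, 0, 0, 0.34
0.1, -0.28, 0.38, 0, 0, 0, 0.33, 0.1, -0.24, 0.41, 0, 0, 0, 0.33, 0.1, -0.19, 0.43, 0.01, 0, 0, 0.34, 0.1, -0.13, 0.46, 0, 0, -0.01, 0.33, 0.1, -0.07, 0.46, 0, 0, 0, 0.33
end [ 0.436  -0.1928  0.0582]
```

Call:
send_rows(moves=[0.1,-0.45,0.14,0,0,0,0.33,0.1,-0.43,0.2,0,0,0,0.34,0.1,-0.4,0.25,0,0,0,0.33,0.1,-0.37,0.29,0,0,0,0.33,0.1,-0.33,0.34,0,0,0,0.34])

```text
clock: 25.23
tcp_pos: [0.4596, -0.1919, 0.1469]
orientation: [0.704, 0.083, 0.062, -0.703]
ft_force: [3.9, 5.7, -1.6]
finger_gap: 0.205
```

Call:
send_rows(moves=[0.1,-0.28,0.38,0,0,0,0.33,0.1,-0.24,0.41,0,0,0,0.33,0.1,-0.19,0.43,0,0,0,0.34,0.1,-0.13,0.46,0,0,0,0.33,0.1,0,0,0,0,0,0])

```text
clock: 25.65
tcp_pos: [0.4367, -0.1925, 0.0723]
orientation: [0.707, 0.033, 0.012, -0.706]
ft_force: [2.6, 7.2, -1.7]
finger_gap: 0.205
```

```bash
python3 -c "
from arm import *
pose()
go(5,-2,-1)
"
```

```text
t 25.65 p [ 0.4367 -0.1925  0.0723] tx [0.998 0.03  0.063] ty [ 0.063 -0.001 -0.998] F [ 2.6  7.2 -1.7] gap 0.205 q [-0.09  0.22 -0.44 -0.01 -0.85 -1.45]
r 0.21760918441814278 th 6.675819104349758
0.1, -0.03, 0.19, 0, 0, 0, 0.17, 0.1, -0.02, 0.19, 0, 0, 0, 0.16, 0.1, -0.01, 0.19, 0, 0, 0, 0.17, 0.1, 0, 0.19, 0, 0, 0, 0.17, 0.1, 0.01, 0.19, 0, 0, 0, 0.16
end [ 0.4358 -0.1926  0.0342]
```

Call:
send_rows(moves=[0.1,-0.03,0.19,0,0,0,0.17,0.1,-0.02,0.19,0,0,0,0.16,0.1,-0.01,0.19,0,0,0,0.17,0.1,0,0.1,0,0,0,0.1,0.1,0,0,0,0,0,0])

```text
clock: 26.07
tcp_pos: [0.4354, -0.1925, 0.0471]
orientation: [0.708, 0.011, -0.01, -0.706]
ft_force: [0.5, 7.7, -1.0]
finger_gap: 0.205
```

Call:
send_rows(moves=[0.1,0,0.1,0,0,0,0,0.1,0,0,0,0,0,0])

```text
clock: 26.23
tcp_pos: [0.4356, -0.1926, 0.0453]
orientation: [0.708, 0.012, -0.009, -0.706]
ft_force: [-4.3, 10.8, 12.9]
finger_gap: 0.203
```

Call:
send_rows(moves=[0.6,0,-0.05,0,0,0,0,0.6,0,0,0,0,0,0,0.6,0,0,0,0,0,0,0.6,0,-0.4,0,0,0,0,0.6,-0.1,-0.8,0,0,0,0])

```text
clock: 26.65
tcp_pos: [0.4299, -0.1936, 0.0923]
orientation: [0.708, 0.01, -0.011, -0.706]
ft_force: [0.9, 0.3, -0.0]
finger_gap: 0.6
```

Call:
send_rows(moves=[0.6,-0.1,-0.9,0,0,0,0,0.6,-0.1,-0.9,0,0,0,0,0.6,0,-0.9,0,0,0,0,0.6,0,-0.9,0,0,0,0,0.6,0,0,0,0,0,0])

```text
clock: 27.07
tcp_pos: [0.4262, -0.1951, 0.2467]
orientation: [0.711, 0.017, -0.004, -0.703]
ft_force: [0.6, -0.8, 0.9]
finger_gap: 0.601
```

```bash
python3 -c "
from arm import *
pose()
s=snap('side','s20.png');cv2.imwrite('pics/s20c.png',cv2.resize(s[150:350,250:450,::-1],None,fx=3,fy=3))
s=snap('scene','c20.png')
s=snap('wrist','w20.png')
cv2.imwrite('pics/c20c.png',cv2.imread('pics/c20.png'))
"
```

```text
t 27.07 p [ 0.4262 -0.1951  0.2467] tx [0.999 0.03  0.019] ty [ 0.019 -0.01  -1.   ] F [ 0.6 -0.8  0.9] gap 0.601 q [-0.09  0.08 -0.12  0.01 -1.35 -1.46]
```

View pics/s20c.png

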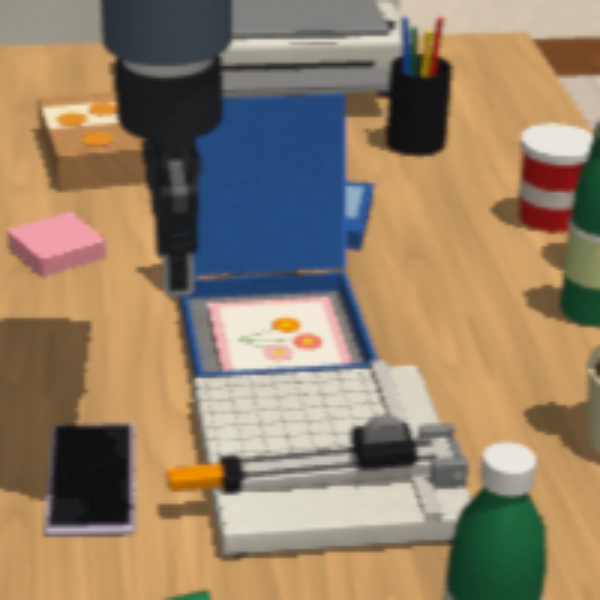

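View pics/c20.png

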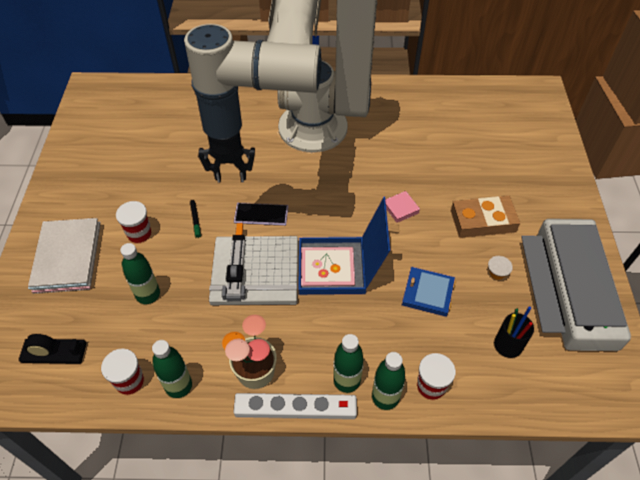

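View pics/w20.png

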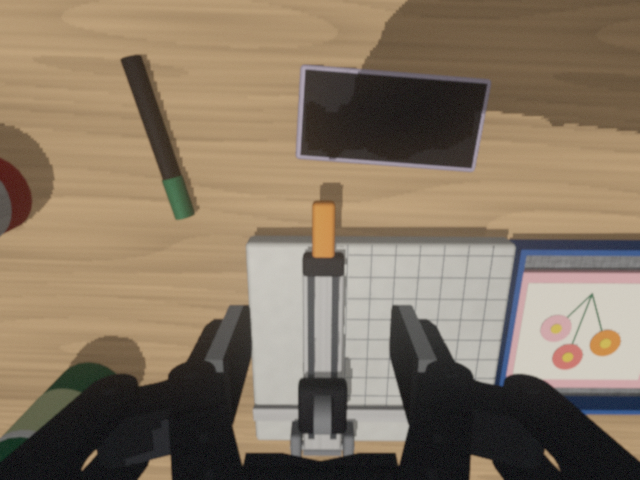

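```bash
python3 -c "
from h import *
print(job.close_job())"
```

```text
the job is handed in; nothing more can be done
None
```

I handed the job in at about 27 s of the 72 s allowed. No verdict was reported; going by the last pictures, every step was done:

- **Lid:** I opened it by the pull until the force jumped to about 14 N at its stop. It is still standing open and leaning back in the final pictures.
- **Clamp arm:** I raised it by the handle to its stop (force jumped to about 24 N), and it stayed up by itself while I slid the panel. I then lowered it until it pressed on the empty board (about 13 N) and let go; it lies level there in the pictures.
- **Panel:** I pushed it with the two open fingers behind its rear edge, across the board and into the case. It lies flat: its edge lengths in the picture match a level panel at floor height. Its centre is about 10 mm short of the case's centre along y and 5 mm off along x, and the limit is 25 mm.
- **Other things on the table:** they look unmoved in the scene picture, and the gripper was clear of everything at the end. I only checked this by eye.

Position estimates from different pictures disagreed by up to about 10 mm, mostly along y. The panel's 10 mm figure is only that certain, but a panel lying flat cannot be more than about 13 mm off along y between the case walls.

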